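# Open, pack and re-lock the bayonet sample carrier

### The job

Unlock the clear bayonet lid of the white transport carrier (twist it counter-clockwise seen from above until its orange lugs meet the slots, lift it off and stand it on the bench), pack every good hexagonal sample jar upright and flat to flat in the carrier's nest, and stand every reject jar (yellow disc with a black cross on its cap) upright in the yellow bin. Once the good jars are packed, put the lid back: line its lugs up with the slots, push it in against the springy seal and twist it clockwise all the way to the stop, so that it stays locked. Do not disturb the round pots or the blue tip box.

Things in the scene. Friction and masses are not known exactly. Their poses are not given: they have to be found in the camera images.
- base: White round transport carrier base, fixed to the bench, 192 mm across, 46 mm high. Origin at the centre of its underside. Inside: a floor 12 mm above the bench and a grey fence 10 mm high (1 mm play) round a nest for four jars, two staggered rows along the base's x; packed jars have flat faces towards base +x and every 60 degrees from it. A bayonet collar runs round it (see base_slot0).
- base_slot0 (a point): One of the collar's 3 slots, at flange-top height, radius 80 mm. The flange (inner radius 77 mm, 40 to 46 mm above the bench, within a wall of inner radius 91 mm) has slots at 0, 120 and 240 degrees counter-clockwise from base +x, 29 mm wide, marked yellow on the rim. Blocks under it stop the lugs 60 degrees clockwise (from above) of the slots, at red lines.
- gasket (a joint): Black sprung sealing ring in the collar (radius 66 to 76 mm). Value: how far it is pressed down, m, 0 to 0.008; top 36 mm above the bench at 0. Yields at 4 N, spring 400 N/m; about 0.004 when the lid is locked.
- place0 (a point): Centre of nest place 0, on the nest floor (12 mm above the bench); neighbouring places are 45 mm apart. Outer corner of the rhombus (nearest neighbours: places 1 and 2).
- place1 (a point): Centre of nest place 1, on the nest floor (12 mm above the bench); neighbouring places are 45 mm apart. Inner place (neighbours 0, 2 and 3).
- place2 (a point): Centre of nest place 2, on the nest floor (12 mm above the bench); neighbouring places are 45 mm apart. Inner place (neighbours 0, 1 and 3).
- place3 (a point): Centre of nest place 3, on the nest floor (12 mm above the bench); neighbouring places are 45 mm apart. Outer corner (neighbours 1 and 2).
- lock0 (a point): Where the centre of a lug stands when locked: radius 80 mm, -60 degrees from the base's +x, 36 mm above the bench.
- lock1 (a point): Where the centre of a lug stands when locked: radius 80 mm, 60 degrees from the base's +x, 36 mm above the bench.
- lock2 (a point): Where the centre of a lug stands when locked: radius 80 mm, 180 degrees from the base's +x, 36 mm above the bench.
- lid: Clear bell lid, open below, 0.22 kg. At the start it is on the base, turned 43 to 59 degrees into lock. Origin at the centre of its lower rim. 148 mm outside, 138 mm inside, 58 mm high, 54 mm clear inside. Put on, it rests on the sealing ring with origin 36 mm above the bench; its lugs pass under the flange when pressed below 32 mm (28 is the bottom). Locked, it stands at 32 mm.
- lid_lug0 (a point): Centre of the lug on the lid's +x side, radius 80 mm, 4 mm above the lower rim. Three orange lugs at 0, 120 and 240 degrees from the lid's +x, each 22 mm wide, 8 mm high, reaching to radius 88 mm.
- lid_handle (a point): Middle of the orange bar handle on top of the lid, 71 mm above its lower rim. The bar lies along the lid's x: 70 mm long, 16 mm wide, from 58 to 84 mm above the rim.
- good0: Good hexagonal sample jar, plain red cap (may be absent). Amber hexagonal body 44 mm across flats, 40 mm high, its flat faces towards its x and every 60 degrees from it; round cap 26 mm across from 40 to 65 mm height; 0.11 kg. Origin at the centre of its underside, z up. Starts upright on the bench.
- good1: Good hexagonal sample jar, plain red cap (may be absent). Amber hexagonal body 44 mm across flats, 40 mm high, its flat faces towards its x and every 60 degrees from it; round cap 26 mm across from 40 to 65 mm height; 0.11 kg. Origin at the centre of its underside, z up. Starts upright on the bench.
- good2: Good hexagonal sample jar, plain red cap (may be absent). Amber hexagonal body 44 mm across flats, 40 mm high, its flat faces towards its x and every 60 degrees from it; round cap 26 mm across from 40 to 65 mm height; 0.11 kg. Origin at the centre of its underside, z up. Starts upright on the bench.
- good3: Good hexagonal sample jar, plain red cap (may be absent). Amber hexagonal body 44 mm across flats, 40 mm high, its flat faces towards its x and every 60 degrees from it; round cap 26 mm across from 40 to 65 mm height; 0.11 kg. Origin at the centre of its underside, z up. Starts upright on the bench.
- reject0: Reject jar (may be absent): the same jar with a yellow disc and black cross on top of its red cap.
- reject1: Reject jar (may be absent): the same jar with a yellow disc and black cross on top of its red cap.
- bin: Yellow open bin fixed to the bench, 110 x 160 mm (its x, y), 40 mm high, walls and floor 5 mm. Origin at the centre of its underside. The bench between it and the robot, left of the carrier, is free for the lid.
- pot0: Bystander: round amber sample pot with a red lid, 62 mm across, 66 mm high, origin at its underside. Leave alone.
- pot1: Bystander: another round sample pot, the same. Leave alone.
- tipbox: Bystander: blue box of pipette tips, 85 x 120 x 50 mm, origin at the centre of its underside. Leave alone.

How it is judged:
On the way, in this order (a step that is already met when the one before it is completed fails the run):
1. the lid is off and stands upright on the bench clear of the carrier (horizontal distance between lid and base above 0.15 m and height (world z) of lid below 0.01 m and angle between lid's own z axis and vertical below 0.1 rad), for 0.2 s.
2. all the good jars stand packed in the nest, before the lid goes on ((horizontal distance between good0 and place0 below 0.005 m or horizontal distance between good0 and place1 below 0.005 m or horizontal distance between good0 and place2 below 0.005 m or horizontal distance between good0 and place3 below 0.005 m) and z of good0 in the frame of base between 0.009 and 0.016 m and angle between each of good0, good1, good2, good3's own z axis and vertical below 0.1 rad and (angle between the x axis of good0 and the x axis of base, either way round below 0.14 rad or angle between the x axis of good0 and the x axis of base, either way round between 0.907 and 1.187 rad) and (horizontal distance between good1 and place0 below 0.005 m or horizontal distance between good1 and place1 below 0.005 m or horizontal distance between good1 and place2 below 0.005 m or horizontal distance between good1 and place3 below 0.005 m) and z of good1 in the frame of base between 0.009 and 0.016 m and (angle between the x axis of good1 and the x axis of base, either way round below 0.14 rad or angle between the x axis of good1 and the x axis of base, either way round between 0.907 and 1.187 rad) and (horizontal distance between good2 and place0 below 0.005 m or horizontal distance between good2 and place1 below 0.005 m or horizontal distance between good2 and place2 below 0.005 m or horizontal distance between good2 and place3 below 0.005 m) and z of good2 in the frame of base between 0.009 and 0.016 m and (angle between the x axis of good2 and the x axis of base, either way round below 0.14 rad or angle between the x axis of good2 and the x axis of base, either way round between 0.907 and 1.187 rad) and (horizontal distance between good3 and place0 below 0.005 m or horizontal distance between good3 and place1 below 0.005 m or horizontal distance between good3 and place2 below 0.005 m or horizontal distance between good3 and place3 below 0.005 m) and z of good3 in the frame of base between 0.009 and 0.016 m and (angle between the x axis of good3 and the x axis of base, either way round below 0.14 rad or angle between the x axis of good3 and the x axis of base, either way round between 0.907 and 1.187 rad) and not (horizontal distance between lid and base below 0.006 m and z of lid in the frame of base below 0.0375 m and angle between lid's own z axis and vertical below 0.06 rad)), for 0.2 s.
3. the lid has its lugs in the collar's slots and rests on the sealing ring (horizontal distance between lid and base below 0.006 m and z of lid in the frame of base below 0.0375 m and angle between lid's own z axis and vertical below 0.06 rad), for 0.05 s.
4. the lid is pushed in and twisted clockwise to the stop (horizontal distance between lid and base below 0.006 m and z of lid in the frame of base below 0.0345 m and angle between lid's own z axis and vertical below 0.05 rad and (horizontal distance between lid_lug0 and lock0 below 0.007 m or horizontal distance between lid_lug0 and lock1 below 0.007 m or horizontal distance between lid_lug0 and lock2 below 0.007 m)), for 0.1 s.
At the end, for the whole second after the job is handed in: Good jars on the nest floor, each within 5 mm of a place, upright (0.1 rad), faces in line (0.14 rad); rejects upright (0.3 rad), still, in the bin; lid level, centred (6 mm), origin at most 34.5 mm above the base underside, lugs within 7 mm of the locked spots, at rest (all of step 4 and (horizontal distance between good0 and place0 below 0.005 m or horizontal distance between good0 and place1 below 0.005 m or horizontal distance between good0 and place2 below 0.005 m or horizontal distance between good0 and place3 below 0.005 m) and z of good0 in the frame of base between 0.009 and 0.016 m and angle between each of good0, good1, good2, good3's own z axis and vertical below 0.1 rad and (angle between the x axis of good0 and the x axis of base, either way round below 0.14 rad or angle between the x axis of good0 and the x axis of base, either way round between 0.907 and 1.187 rad) and (horizontal distance between good1 and place0 below 0.005 m or horizontal distance between good1 and place1 below 0.005 m or horizontal distance between good1 and place2 below 0.005 m or horizontal distance between good1 and place3 below 0.005 m) and z of good1 in the frame of base between 0.009 and 0.016 m and (angle between the x axis of good1 and the x axis of base, either way round below 0.14 rad or angle between the x axis of good1 and the x axis of base, either way round between 0.907 and 1.187 rad) and (horizontal distance between good2 and place0 below 0.005 m or horizontal distance between good2 and place1 below 0.005 m or horizontal distance between good2 and place2 below 0.005 m or horizontal distance between good2 and place3 below 0.005 m) and z of good2 in the frame of base between 0.009 and 0.016 m and (angle between the x axis of good2 and the x axis of base, either way round below 0.14 rad or angle between the x axis of good2 and the x axis of base, either way round between 0.907 and 1.187 rad) and (horizontal distance between good3 and place0 below 0.005 m or horizontal distance between good3 and place1 below 0.005 m or horizontal distance between good3 and place2 below 0.005 m or horizontal distance between good3 and place3 below 0.005 m) and z of good3 in the frame of base between 0.009 and 0.016 m and (angle between the x axis of good3 and the x axis of base, either way round below 0.14 rad or angle between the x axis of good3 and the x axis of base, either way round between 0.907 and 1.187 rad) and x of reject0 in the frame of bin between -0.05 and 0.05 m and y of reject0 in the frame of bin between -0.075 and 0.075 m and z of reject0 in the frame of bin between 0 and 0.02 m and angle between each of reject0, reject1's own z axis and vertical below 0.3 rad and linear speed of each of reject0, reject1, lid below 0.02 m/s and x of reject1 in the frame of bin between -0.05 and 0.05 m and y of reject1 in the frame of bin between -0.075 and 0.075 m and z of reject1 in the frame of bin between 0 and 0.02 m); the robot touches nothing.
It fails at once if a round pot or the tip box is moved more than 20 mm (distance of any of pot0, pot1, tipbox from where it was at the start of the episode above 0.02 m).
Of good0, good1, good2, good3 only 3 to 4 are there at a start; the rules pass over those that are not, and their reading is None.
Of reject0, reject1 only 1 to 2 are there at a start; the rules pass over those that are not, and their reading is None.
At some moment in a run one of good0, good1, good2, good3, reject0, reject1, lid may be knocked a few centimetres aside while the robot is not near it.
It also fails if it takes over 208 s, if anything falls off the work surface, if the arm or the gripper's body presses on something with over 40 N, if the wrist force passes 120 N, or if a joint passes its speed limit or range.

### The arm

A 6-joint arm with a two-finger parallel gripper is mounted at the origin on the work surface. World frame = base frame: x ahead of the robot, y to its left, z up, the work surface at z = 0. Lengths are in m, angles in rad, forces in N, time in s.
With the tool pointing down it reaches from about 0.275 to 0.825 m from the base axis. Payload 4.9 kg.
Tool frame: the origin (TCP) lies midway between the tips of the shut fingers; the grasp point (between the pads) lies 19 mm behind it (bot.grip_depth is the distance from the TCP to the grasp point, in m); z points along the fingers, y is the line along which they close (so a half turn about z gives the same grasp; the last joint's range is limited). The gripper opens to 85 mm and grips with 20 to 120 N. Pads are 22 mm wide; open, the fingers measure 114 mm over their backs; the gripper's body (76 mm by 85 mm) begins 54 mm behind the grasp point. The pads swing forward as they close: fully open they stand 13 mm farther back than shut.
Start: joints at [-1.424, 0.326, -0.193, 1.052, 0, 1.437], TCP at [0.152, -0.528, 0.21] pointing down, gripper open.
Joint ranges: [-2.65, 2.65], [-0.97, 1.79], [-1.3, 1.35], [-1.93, 2.1], [-1.47, 1.37], [-3.14, 3.14]. Speed limits (rad/s): [2.57, 2.57, 3.14, 3.14, 3.14, 3.14].

### API

Orientations are given as a unit quaternion [w, x, y, z].
In Python, from cell import bot gives the robot as it stands. Calls block until the motion is done:
- bot.move_pose(position, orientation): joint-space move of the TCP to a pose.
- bot.move_linear(position, speed=0.15, rotation=None, until_force=None): straight line of the TCP; rotation=None keeps the orientation; speed is the mean speed in m/s. With until_force (N) it stops when the force on the tool has changed by that much, and returns True; else False.
- bot.goto_joints(angles): joint-space move.
- bot.set_gripper(opening, grasp_force=None): opening from 0.0 (shut) to 1.0 (fully open); grasp_force is the grip in N (None keeps the last); returns when the fingers have stopped.
- bot.wait(seconds).
- bot.solve_ik(position, orientation): joint angles nearest the present ones, or None.
- bot.camera(name): name is "side" or "top"; returns the picture (480x640x3 uint8, red, green, blue); there is no depth.
- bot.calibration(name): a dict with "mtx" (3x3 intrinsics, pixels), "k1" (the pictures are not rectified: a ray, as slopes to the right and down, at radius r is drawn at 1 + k1 r^2 times it, then the intrinsics apply), "extrinsics" (4x4, takes a point from world to camera coordinates). Camera axes: x right, y down, z forward; pixel columns grow to the right and rows downward; lengths in m; the calibration is good to about 2 mm. A picture is of the moment at which its call begins. calibration takes no time and is no camera call.
A pose or a line that the arm cannot do raises bot.PlanningError and nothing moves.
- bot.close_job(): hands the job in; it is judged then, once.
Trained networks look in the newest picture that a camera, given by its name, has taken for a name from the list of things; names that differ only in an ending like _2 or _b are one class to them, and where a whole thing is asked for, a point or a joint stands for the part that bears it (a point fixed in the world has none). Each returns a list of dicts, best first, with "confidence" (0 to 1); they miss things now and then, are a little off and sometimes report something else, mostly with a low value. They report only what shows in the picture. A call takes as long as a camera call.
- bot.search_frame(camera, thing): "bbox" ([left, top, width, height] in pixels, round what is visible of it).
Readings, each from a call of its own:
- bot.read_clock(): time.
- bot.read_joint_positions(): joint angles.
- bot.read_joint_vel(): joint speeds.
- bot.read_joint_efforts(): joint torques, N m.
- bot.read_position(): TCP position.
- bot.read_tool_rot(): TCP orientation.
- bot.read_ft_force(): force on the tool from outside, world axes, zero at the start.
- bot.read_moment(): the same for the moment, N m.
- bot.read_gripper_width(): opening from 0.0 (shut) to 1.0 (fully open).
- bot.read_finger_force(): force on a finger pad.
Only numpy, scipy, OpenCV 4.12 (cv2) and the standard library are available. Lean on these libraries where they do the work, as an engineer would, in place of code of your own. Each camera call takes 0.05 s, during which the arm holds its last target. There are 200 camera calls.

## Working session

There is one attempt and no reset: what is moved stays moved. The work goes in short steps, each a Python script; the robot and the scene stay as the last script left them, time stands still between calls to the robot, and variables do not carry over. Pictures are saved under pics/ and viewed, at most 14 in all, crops included, and the job is handed in when it is done.

```bash
ls; mkdir -p pics; python3 - <<'E'
from cell import bot
import cv2,numpy as np
print(bot.read_clock(), bot.grip_depth)
for c in("side","top"):
    im=bot.camera(c); cv2.imwrite(f"pics/{c}0.png",im[:,:,::-1])
    k=bot.calibration(c); print(c,np.round(k["mtx"],1).tolist(),k["k1"],np.round(k["extrinsics"],3).tolist())
    for t in("base","lid","lid_handle","good0","reject0","bin","pot0","tipbox","base_slot0","lid_lug0"):
        print(t,[(np.round(d["bbox"]).astype(int).tolist(),round(d["confidence"],2)) for d in bot.search_frame(c,t)])
E
```

```text
pics
0.0 0.0187
side [[465.2, 0.0, 317.6], [0.0, 465.2, 240.5], [0.0, 0.0, 1.0]] -0.03624689749901992 [[-0.989, -0.149, -0.002, 0.577], [-0.086, 0.585, -0.806, 0.127], [0.121, -0.797, -0.591, 0.88], [0.0, 0.0, 0.0, 1.0]]
base [([298, 244, 93, 64], 0.59), ([306, 222, 75, 66], 0.57)]
lid [([306, 221, 79, 65], 0.74)]
lid_handle [([307, 216, 77, 69], 0.63), ([284, 167, 26, 33], 0.28)]
good0 [([368, 200, 23, 27], 0.89), ([255, 192, 30, 30], 0.74), ([369, 181, 23, 25], 0.63), ([333, 177, 17, 27], 0.63), ([306, 222, 73, 64], 0.17)]
reject0 [([330, 196, 24, 23], 0.84), ([397, 206, 26, 28], 0.73)]
bin [([196, 311, 109, 107], 0.63)]
pot0 [([288, 168, 21, 32], 0.92), ([258, 191, 27, 32], 0.87), ([305, 222, 79, 63], 0.24)]
tipbox [([183, 238, 60, 58], 0.75), ([297, 243, 93, 68], 0.33)]
base_slot0 [([297, 245, 94, 65], 0.89)]
lid_lug0 [([306, 221, 75, 64], 0.92)]
top [[459.6, 0.0, 315.9], [0.0, 459.6, 238.9], [0.0, 0.0, 1.0]] -0.039258311669816956 [[0.016, -1.0, 0.018, -0.043], [-0.996, -0.018, -0.087, 0.582], [0.087, -0.016, -0.996, 0.809], [0.0, 0.0, 0.0, 1.0]]
base [([255, 212, 107, 109], 0.78)]
lid [([258, 222, 96, 91], 0.56), ([251, 210, 110, 112], 0.44), ([450, 241, 31, 26], 0.43)]
lid_handle [([260, 221, 91, 88], 0.96), ([253, 212, 108, 109], 0.31)]
good0 [([448, 290, 35, 28], 0.85), ([450, 322, 34, 30], 0.75), ([396, 289, 31, 30], 0.74), ([450, 238, 34, 29], 0.67), ([250, 211, 113, 111], 0.3)]
reject0 [([393, 327, 31, 32], 0.88), ([401, 246, 27, 24], 0.82), ([256, 100, 67, 53], 0.39)]
bin [([115, 156, 106, 86], 0.84), ([253, 209, 109, 111], 0.58), ([398, 244, 30, 25], 0.37)]
pot0 [([453, 165, 42, 39], 0.89), ([395, 144, 39, 38], 0.79)]
tipbox [([259, 102, 63, 51], 0.61), ([251, 208, 112, 112], 0.2)]
base_slot0 [([255, 210, 104, 108], 0.75)]
lid_lug0 [([261, 223, 90, 84], 0.59)]
```

```bash
python3 - <<'E'
import cv2
im=cv2.imread("pics/top0.png"); 
cv2.imwrite("pics/v1.png",cv2.resize(im[90:380,100:500],(800,580),interpolation=cv2.INTER_CUBIC))
cv2.imwrite("pics/v2.png",cv2.resize(im[205:325,245:365],(600,600),interpolation=cv2.INTER_CUBIC))
im=cv2.imread("pics/side0.png"); 
cv2.imwrite("pics/v3.png",cv2.resize(im[150:430,180:440],(557,600),interpolation=cv2.INTER_CUBIC))
E
```

```text
(no output)
```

View pics/v1.png

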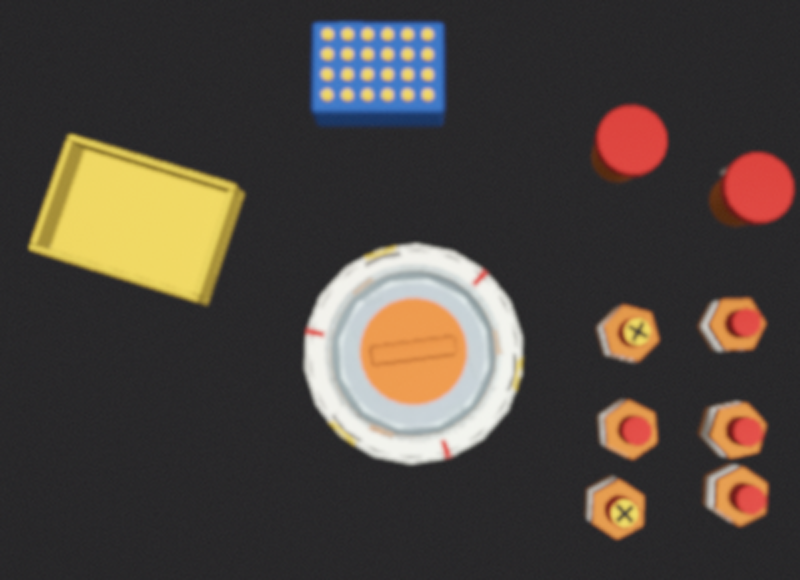

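View pics/v2.png

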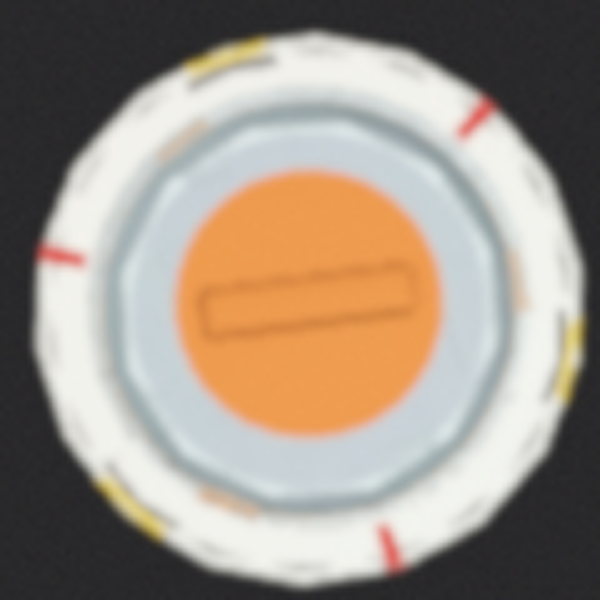

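View pics/v3.png

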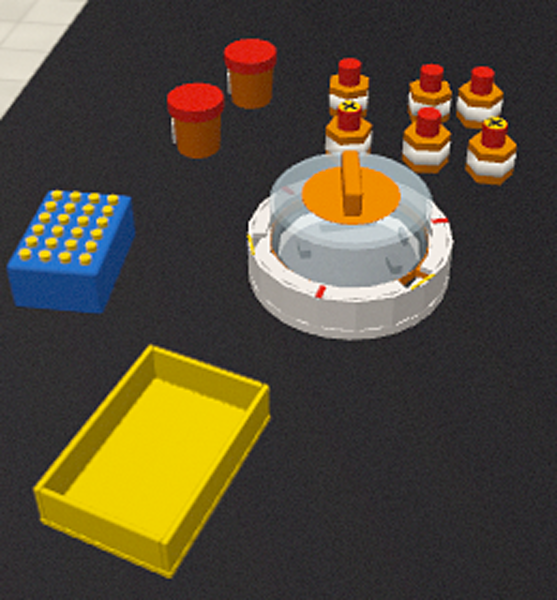

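```bash
python3 - <<'E'
import cv2,numpy as np
im=cv2.imread("pics/side0.png"); a=cv2.resize(im[218:313,292:396],(800,580),interpolation=cv2.INTER_CUBIC)
cv2.imwrite("pics/v4.png",a)
E
```

```text
(no output)
```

View pics/v4.png

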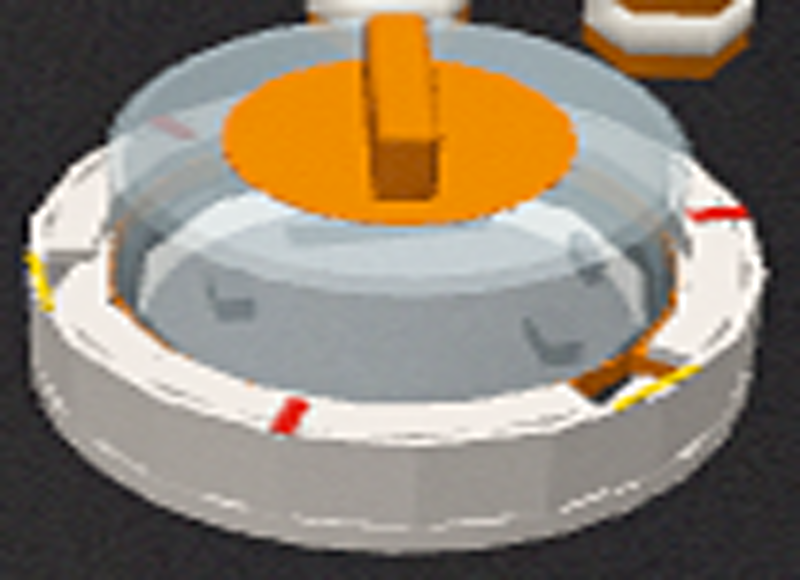

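```bash
cat > h.py <<'E'
from cell import bot
import cv2,numpy as np
from scipy.optimize import minimize
from scipy.spatial.transform import Rotation as R
C={c:bot.calibration(c) for c in("top","side")}
def proj(P,c="top"):
    k=C[c];E=np.array(k["extrinsics"]);p=np.atleast_2d(P)@E[:3,:3].T+E[:3,3]
    s=p[:,:2]/p[:,2:];s=s*(1+k["k1"]*(s**2).sum(1,keepdims=True));M=np.array(k["mtx"])
    return s*[M[0,0],M[1,1]]+M[:2,2]
def ray(uv,c="top"):
    k=C[c];E=np.array(k["extrinsics"]);M=np.array(k["mtx"]);s0=(np.array(uv,float)-M[:2,2])/[M[0,0],M[1,1]];s=s0.copy()
    for _ in range(10): s=s0/(1+k["k1"]*(s**2).sum())
    return -E[:3,:3].T@E[:3,3], E[:3,:3].T@np.array([*s,1])
def w(uv,z,c="top"):
    o,d=ray(uv,c);return (o+d*(z-o[2])/d[2])[:2]
def tri(uvt,uvs):
    A=[];b=[]
    for uv,c in((uvt,"top"),(uvs,"side")):
        o,d=ray(uv,c);d/=np.linalg.norm(d);Q=np.eye(3)-np.outer(d,d);A.append(Q);b.append(Q@o)
    return np.linalg.lstsq(np.vstack(A),np.hstack(b),rcond=None)[0]
def ring(n,r,z,ph=0):
    a=ph+np.arange(n)*2*np.pi/n;return np.c_[r*np.cos(a),r*np.sin(a),np.full(n,z)]
JAR=np.vstack([ring(6,22/np.cos(np.pi/6),z,np.pi/6) for z in(0,.04)]); CAP=ring(24,.013,.065)
BIN=np.array([[x,y,z] for x in(-.055,.055) for y in(-.08,.08) for z in(0,.04)])
JAR[:,:2]*=1
JAR[:,:2]/=1000
def sil(parts,x,y,yaw,box,S,c):
    m=np.zeros((box[3]*S,box[2]*S),np.uint8);r=np.array([[np.cos(yaw),-np.sin(yaw)],[np.sin(yaw),np.cos(yaw)]])
    for P in parts:
        Q=P.copy();Q[:,:2]=Q[:,:2]@r.T+[x,y]
        q=(proj(Q,c)-box[:2]+.5)*S-.5
        cv2.fillConvexPoly(m,cv2.convexHull(np.round(q*16).astype(np.int32)),1,shift=4)
    return m.astype(bool)
def fit(im,bb,parts,z,yaws,c="top",pad=5,thr=85,S=6,mask=None):
    x0,y0=int(bb[0])-pad,int(bb[1])-pad;box=(x0,y0,int(bb[2])+2*pad,int(bb[3])+2*pad)
    cr=im[y0:y0+box[3],x0:x0+box[2]].max(2).astype(np.uint8) if mask is None else mask[y0:y0+box[3],x0:x0+box[2]]
    M=cv2.resize(cr,None,fx=S,fy=S,interpolation=cv2.INTER_CUBIC)>thr
    n,l,st,_=cv2.connectedComponentsWithStats(M.astype(np.uint8));M=l==1+np.argmax(st[1:,4])
    g=w((bb[0]+bb[2]/2,bb[1]+bb[3]/2),z,c)
    f=lambda p:1-(lambda s:(s&M).sum()/(s|M).sum())(sil(parts,p[0]/1000,p[1]/1000,p[2]/20,box,S,c))
    best=min((minimize(f,[g[0]*1000,g[1]*1000,a*20],method="Nelder-Mead",options=dict(initial_simplex=[[g[0]*1000+i,g[1]*1000+j,a*20+k] for i,j,k in((0,0,0),(4,0,0),(0,4,0),(0,0,3))],xatol=.05,fatol=1e-4,maxiter=150)) for a in yaws),key=lambda r:r.fun)
    p=best.x;return np.array([p[0]/1000,p[1]/1000,p[2]/20]),1-best.fun
def jars(im,bbs): return [fit(im,b,[JAR,CAP],.03,[0,.35,.7]) for b in bbs]
def q(yaw): # tool down, closing axis (tool y) along world angle yaw
    y=np.array([np.cos(yaw),np.sin(yaw),0]);z=np.array([0,0,-1.]);x=np.cross(y,z)
    v=R.from_matrix(np.c_[x,y,z]).as_quat();return [v[3],v[0],v[1],v[2]]
E
python3 - <<'E'
from h import *
im=cv2.imread("pics/top0.png")[:,:,::-1]; si=cv2.imread("pics/side0.png")[:,:,::-1]
bb=dict(ga=[448,290,35,28],gb=[450,322,34,30],gc=[396,289,31,30],gd=[450,238,34,29],ra=[393,327,31,32],rb=[401,246,27,24])
for k,b in bb.items():
    p,s=fit(im,b,[JAR,CAP],.03,[0,.35,.7]); print(k,np.round(p[:2],4),round(np.degrees(p[2])%60,1),round(s,3),"side",np.round(proj([[p[0],p[1],.065]],"side")[0],1))
p,s=fit(im,[115,156,106,86],[BIN],.04,[-.2,.2,1.4]);print("bin",p,s)
cy=np.vstack([ring(64,.096,0),ring(64,.096,.046)]); p,s=fit(im,[255,212,107,109],[cy],.03,[0]);print("base",p,s)
hsv=cv2.cvtColor(im,cv2.COLOR_RGB2HSV);x,y=p[:2]
sub=np.zeros(im.shape[:2],bool);sub[205:325,245:365]=1
for nm,lo,hi,z in(("yel",22,34,.046),("red",0,5,.046),("red",175,180,.046)):
    m=(hsv[...,0]>=lo)&(hsv[...,0]<=hi)&(hsv[...,1]>110)&sub
    n,l,st,ce=cv2.connectedComponentsWithStats(m.astype(np.uint8))
    for i in range(1,n):
        if st[i,4]>4:
            d=w(ce[i],z)-[x,y];print(nm,st[i,4],np.round(np.hypot(*d),4),round(np.degrees(np.arctan2(d[1],d[0])),1))
for uv in((205,313),(413,287)):
    print("handle end",w((245+uv[0]/5-.4,205+uv[1]/5-.4),.116))
# red-only cap blobs in side
h2=cv2.cvtColor(si,cv2.COLOR_RGB2HSV);m=((h2[...,0]<5)|(h2[...,0]>175))&(h2[...,1]>150)
n,l,st,ce=cv2.connectedComponentsWithStats(m.astype(np.uint8));print([(ce[i].round(1).tolist(),st[i,4]) for i in range(1,n) if st[i,4]>15])
E
```

```text
ga [ 0.4684 -0.3091] 17.9 0.914 side [382.2 180.9]
gb [ 0.4093 -0.3111] 20.1 0.91 side [406.5 182.3]
gc [ 0.4686 -0.2121] 30.2 0.887 side [380.6 201.3]
gd [ 0.5635 -0.3091] 54.1 0.903 side [343.8 178.2]
ra [ 0.3966 -0.2008] 28.1 0.888 side [412.3 206.3]
rb [ 0.5538 -0.2123] 43.9 0.886 side [343.7 198.4]
bin [ 0.65066999  0.2386523  -0.25502342] 0.9471312431660864
base [ 0.53146013 -0.01720044 -0.00551728] 0.9606545672630692
yel 9 0.0974 13.8
yel 9 0.0973 25.2
yel 6 0.0951 -94.1
yel 9 0.0953 -105.9
yel 7 0.0956 132.3
yel 13 0.0945 144.4
red 13 0.0927 -40.1
red 12 0.0929 78.8
red 11 0.0899 -160.6
handle end [0.52798345 0.01643345]
handle end [ 0.53747437 -0.05039521]
[([325.9, 93.1], np.int32(510)), ([296.3, 175.7], np.int32(343)), ([342.9, 182.9], np.int32(121)), ([380.9, 185.8], np.int32(129)), ([404.5, 186.9], np.int32(123)), ([270.9, 197.3], np.int32(413)), ([342.6, 205.9], np.int32(86)), ([379.6, 206.5], np.int32(133)), ([409.8, 213.7], np.int32(90))]
```

```bash
cat >> h.py <<'E'
def st(t=""): print(t,"t",round(bot.read_clock(),1),"F",np.round(bot.read_ft_force(),1),"p",np.round(bot.read_position(),4),"g",round(bot.read_gripper_width(),3))
E
python3 - <<'E'
from h import *
print("handle top tri",tri((245+308/5-.4,205+300/5-.4),(292+402/7.69-.4,218+76/6.105-.4)))
d=np.radians
X,Y=.532,-.0171
for a in(8.1,188.1): print(a,[ (lambda s: None if s is None else np.round(s,2).tolist())(bot.solve_ik([X,Y,.094],q(d(a+k)))) for k in(0,41.3)])
E
```

```text
handle top tri [ 0.53364697 -0.01655833  0.11293081]
8.1 [[-0.17, 0.4, -0.4, 0.77, 0.0, 1.26], [-0.17, 0.4, -0.4, 0.77, 0.0, 0.54]]
188.1 [[-0.17, 0.4, -0.4, 0.77, 0.0, -1.88], [-0.17, 0.4, -0.4, 0.77, 0.0, -2.6]]
```

```bash
python3 - <<'E'
from h import *
d=np.radians;X,Y=.5325,-.0171
bot.set_gripper(.5,60);st()
bot.move_pose([X,Y,.16],q(d(8.1)));st("above")
print(bot.move_linear([X,Y,.096],speed=.08,until_force=6));st("down")
bot.set_gripper(0,60);st("grip");print(bot.read_moment())
bot.move_linear([X,Y,bot.read_position()[2]],rotation=q(d(28)));st("t1");print(bot.read_moment())
bot.move_linear([X,Y,bot.read_position()[2]],rotation=q(d(49.4)));st("t2");print(bot.read_moment())
z=bot.read_position()[2]
print(bot.move_linear([X,Y,z+.02],speed=.04,until_force=12));st("lift")
im=bot.camera("side");cv2.imwrite("pics/side1.png",im[:,:,::-1])
E
```

```text
t 1.6 F [-0.3  0.3 -0.7] p [ 0.1524 -0.5285  0.2096] g 0.501
above t 3.9 F [-0.4  0.4  0.7] p [ 0.5326 -0.018   0.1601] g 0.497
False
down t 4.8 F [-0.8  0.8  0.4] p [ 0.5329 -0.0172  0.0964] g 0.498
grip t 5.3 F [-0.5 -0.7  1. ] p [ 0.5326 -0.0171  0.0961] g -0.001
[ 0.07403899 -0.03016839  0.0035219 ]
t1 t 5.8 F [0.3 0.5 0.4] p [ 0.5325 -0.0171  0.0961] g 0.001
[-0.00571884  0.04073174 -0.0041372 ]
t2 t 6.3 F [-0.8 -0.2  1.4] p [ 0.5325 -0.0171  0.0961] g 0.002
[ 0.01241638 -0.01804892 -0.03509757]
False
lift t 7.0 F [-1.3 -0.3 -0.1] p [ 0.5326 -0.0171  0.1162] g -0.001
```

```bash
python3 - <<'E'
from h import *
im=bot.camera("top");cv2.imwrite("pics/top1.png",im[:,:,::-1])
a=cv2.imread("pics/side1.png")[150:310,250:440];b=im[130:330,200:420,::-1]
cv2.imwrite("pics/v5.png",np.hstack([cv2.resize(a,(400,337)),cv2.resize(b,(371,337))]))
E
```

```text
(no output)
```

View pics/v5.png

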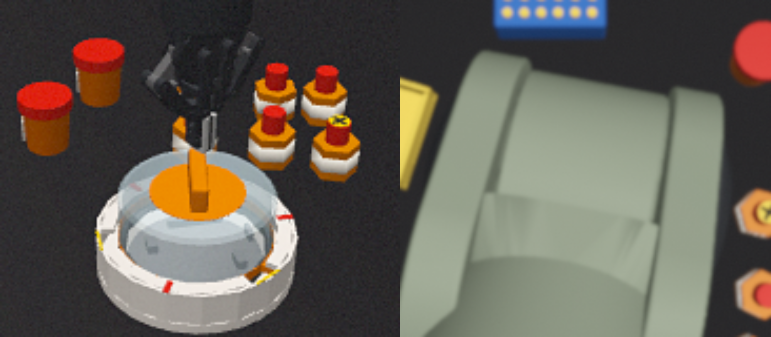

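```bash
python3 - <<'E'
from h import *
print(proj([[.5326,-.0171,.1162],[.5326,-.0171,.14],[.5326,-.0171,.032]],"side"))
o,_=ray((0,0),"side");print(o, ray((0,0),"top")[0])
E
```

```text
[[344.93689593 228.56525177]
 [345.34371148 218.17930196]
 [343.58844872 262.81478303]]
[0.47441617 0.71331471 0.62393769] [ 0.50977362 -0.0193718   0.85704802]
```

```bash
python3 - <<'E'
from h import *
a=cv2.imread("pics/side1.png")[150:250,290:410]
cv2.imwrite("pics/v6.png",cv2.resize(a,(720,600),interpolation=cv2.INTER_CUBIC))
E
```

```text
(no output)
```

View pics/v6.png

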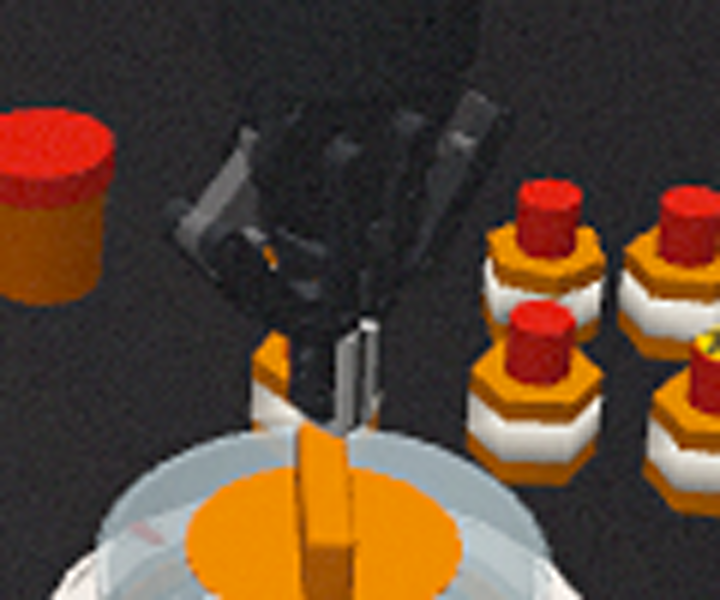

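```bash
python3 - <<'E'
from h import *
d=np.radians;X,Y=.5325,-.0171
print(bot.move_linear([X,Y,.062],speed=.03,until_force=4));st("touch")
im=bot.camera("side");cv2.imwrite("pics/side2.png",im[:,:,::-1])
print(bot.read_joint_positions())
E
```

```text
True
touch t 8.1 F [-0.3 -0.1  3.9] p [ 0.5325 -0.0171  0.0906] g -0.001
[-1.70689238e-01  4.06365471e-01 -4.05838308e-01  7.58549134e-01
  1.26713988e-05  5.37922325e-01]
```

```bash
python3 - <<'E'
from h import *
a=cv2.imread("pics/side2.png")[170:270,290:410]
cv2.imwrite("pics/v7.png",cv2.resize(a,(720,600),interpolation=cv2.INTER_CUBIC))
E
```

```text
(no output)
```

View pics/v7.png

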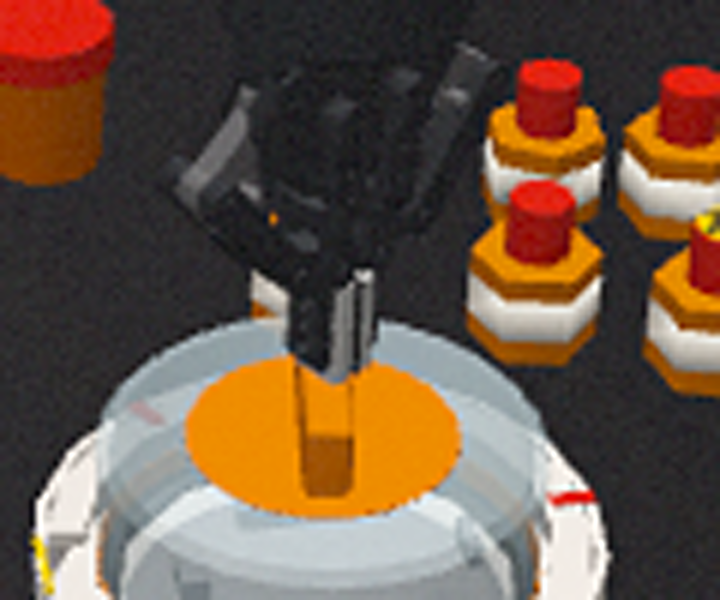

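```bash
python3 - <<'E'
from h import *
d=np.radians;X,Y=.5325,-.0171
bot.move_linear([X,Y,.135],speed=.2,rotation=q(d(8.1)))
bot.set_gripper(.5,60)
print(bot.move_linear([X,Y,.069],speed=.1,until_force=5));st("down")
bot.set_gripper(0,60);st("grip");print(bot.read_moment())
if bot.read_gripper_width()>.05:
    z=bot.read_position()[2]
    for a in(20,35,49.4):
        bot.move_linear([X,Y,z],rotation=q(d(a)));st(a);print(bot.read_moment())
im=bot.camera("side");cv2.imwrite("pics/side3.png",im[:,:,::-1])
E
```

```text
False
down t 10.3 F [ 0.3 -0.5  0. ] p [ 0.5329 -0.0172  0.0694] g 0.501
grip t 10.6 F [ 1.3 -0.   2.4] p [ 0.5335 -0.0172  0.0698] g 0.175
[ 0.02522045 -0.0711984   0.05109987]
20 t 11.0 F [-1.  -1.   2.8] p [ 0.5326 -0.0172  0.07  ] g 0.174
[-0.02053367 -0.02862863  0.29163026]
35 t 11.4 F [ 5.7 -3.  -2.9] p [ 0.5341 -0.0182  0.0702] g 0.177
[-0.8695837  -1.08580712 -1.4839814 ]
49.4 t 11.8 F [ 5.1  3.4 -0.8] p [ 0.5345 -0.0181  0.0704] g 0.178
[-0.01533505 -1.14289233 -8.50652227]
```

```bash
python3 - <<'E'
from h import *
bot.move_linear([.5325,-.0171,.0698],rotation=q(np.radians(36)));st();print(bot.read_moment())
im=bot.camera("side");a=im[210:310,292:396,::-1]
cv2.imwrite("pics/v8.png",cv2.resize(a,(624,600),interpolation=cv2.INTER_CUBIC))
E
```

```text
t 12.2 F [ 4.6 -2.1 -1.9] p [ 0.5342 -0.0182  0.0701] g 0.173
[-0.76502452 -1.08505103 -1.80825233]
```

View pics/v8.png

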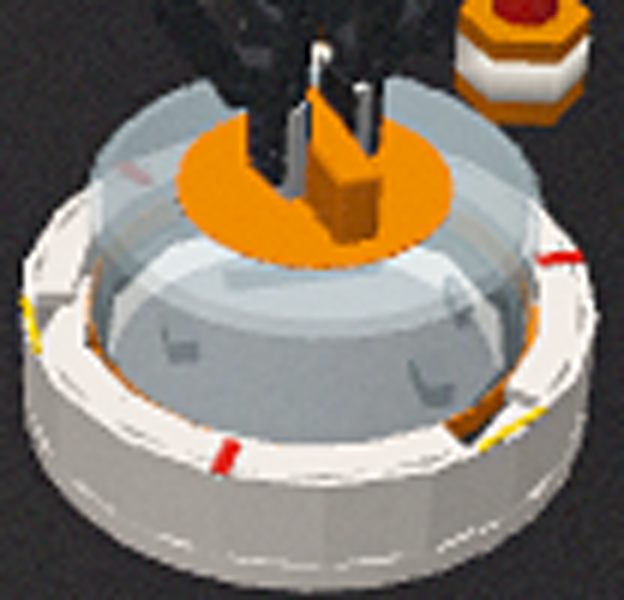

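```bash
python3 - <<'E'
from h import *
bot.set_gripper(.5);bot.move_linear([.5325,-.0171,.14],speed=.2);bot.move_pose([.40,.25,.2],q(np.radians(36)));st()
im=bot.camera("top");cv2.imwrite("pics/top2.png",im[:,:,::-1])
old=cv2.imread("pics/top0.png")[:,:,::-1]
hh=[]
for I in(old,im):
    L=[]
    for r,z in((.0755,.036),(.083,.038)):
        a=np.radians(np.arange(0,360,6));P=np.c_[.5318+r*np.cos(a),-.0172+r*np.sin(a),np.full(60,z)]
        uv=proj(P).astype(np.float32);s=cv2.remap(I.astype(np.float32),uv[:,0].copy(),uv[:,1].copy(),cv2.INTER_LINEAR)[:,0]
        L.append([int(k*6) for k in np.flatnonzero(s[:,0]-s[:,2]>14)])
    print(L)
a=cv2.resize(im[205:325,245:365,::-1],(600,600),interpolation=cv2.INTER_CUBIC);cv2.imwrite("pics/v9.png",a)
E
```

```text
t 14.3 F [0.5 0.7 1. ] p [0.4003 0.2494 0.1994] g 0.5
[[36, 42, 150, 156, 162, 276, 282], [78, 198, 318]]
[[54, 60, 66, 174, 180, 186, 294, 300, 306], [78, 198, 318]]
```

View pics/v9.png

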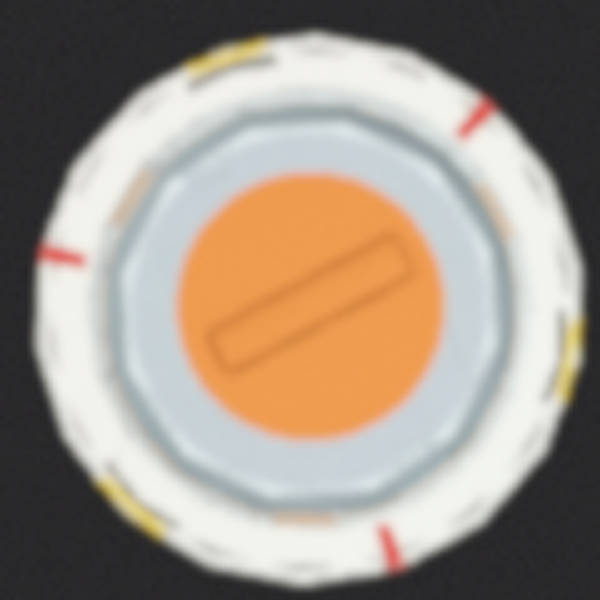

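```bash
python3 - <<'E'
from h import *
d=np.radians;X,Y=.5325,-.0171
def f(I):
    for r,z in((.076,.038),(.076,.034),(.083,.038),(.087,.038)):
        a=d(np.arange(0,360,5));P=np.c_[.5318+r*np.cos(a),-.0172+r*np.sin(a),np.full(72,z)]
        uv=proj(P,"side").astype(np.float32);s=cv2.remap(I.astype(np.float32),uv[:,0].copy(),uv[:,1].copy(),cv2.INTER_LINEAR)[:,0]
        print(r,z,[int(k*5) for k in np.flatnonzero(s[:,0]-s[:,2]>50)])
f(cv2.imread("pics/side0.png")[:,:,::-1]);f(cv2.imread("pics/side3.png")[:,:,::-1])
bot.move_pose([X,Y,.14],q(d(31)))
print(bot.move_linear([X,Y,.069],speed=.1,until_force=5));
bot.set_gripper(0,40);st("grip");print(np.round(bot.read_moment(),2))
for a in(21,11,1,-9.6):
    bot.move_linear([X,Y,.069],rotation=q(d(a)));m=bot.read_moment();print(a,np.round(m,2))
    if abs(m[2])>1.5: break
else:
    print(bot.move_linear([X,Y,.085],speed=.03,until_force=10))
st();im=bot.camera("side");cv2.imwrite("pics/side4.png",im[:,:,::-1]);f(im)
E
```

```text
0.076 0.038 [10, 25, 30, 35, 40, 75, 135, 140, 145, 240, 245, 250, 255, 260, 265, 270, 275, 280, 285, 290, 295, 300, 305, 310, 315]
0.076 0.034 [5, 15, 20, 25, 75, 135, 150, 240, 245, 250, 255, 260, 265, 270, 275, 280, 285, 290, 295, 300, 305, 310, 315]
0.083 0.038 [75, 145, 205, 245, 250, 255, 260, 265, 270, 275, 280, 285, 290, 295, 300, 305, 310]
0.087 0.038 [75, 135, 140, 145, 150, 205, 245, 250, 255, 260, 265, 270, 275, 280, 285, 290, 295, 300, 305, 310]
0.076 0.038 [10, 15, 20, 25, 30, 35, 40, 45, 75, 135, 140, 145, 240, 245, 250, 255, 260, 265, 270, 275, 295, 300, 305, 310, 315]
0.076 0.034 [10, 15, 20, 25, 75, 190, 240, 245, 250, 255, 260, 265, 270, 275, 290, 295, 300, 305, 310, 315]
0.083 0.038 [75, 205, 245, 250, 255, 260, 265, 270, 275, 295, 300, 305, 310]
0.087 0.038 [75, 135, 140, 145, 150, 205, 245, 250, 255, 260, 265, 270, 275, 295, 300, 305, 310]
False
grip t 16.7 F [0.4 1.5 3.7] p [ 0.5334 -0.0171  0.0697] g 0.182
[ 0.23 -0.12 -0.59]
21 [-0.07 -0.11 -0.28]
11 [-0.04 -0.03 -0.24]
1 [-0.04 -0.03 -0.21]
-9.6 [-0.04  0.04 -0.21]
False
 t 18.7 F [ 0.3 -0.7 -1.3] p [ 0.5322 -0.017   0.0848] g 0.181
0.076 0.038 [0, 5, 10, 15, 20, 75, 140, 145, 150, 155, 195, 245, 250, 255, 260, 265, 270, 275, 280, 285, 290, 295, 300, 305]
0.076 0.034 [0, 5, 10, 15, 75, 140, 145, 150, 155, 160, 195, 245, 250, 255, 260, 265, 270, 275, 280, 285, 290, 295, 300, 305]
0.083 0.038 [0, 5, 10, 15, 20, 75, 150, 205, 245, 250, 255, 260, 265, 270, 275, 280, 285, 290, 295, 300, 305]
0.087 0.038 [0, 5, 10, 15, 20, 75, 135, 140, 145, 150, 205, 245, 250, 255, 260, 265, 275, 280, 285, 290, 295, 300, 305]
```

```bash
python3 - <<'E'
from h import *
a=cv2.imread("pics/side4.png")[205:315,285:400]
cv2.imwrite("pics/v10.png",cv2.resize(a,(627,600),interpolation=cv2.INTER_CUBIC))
E
```

```text
(no output)
```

View pics/v10.png

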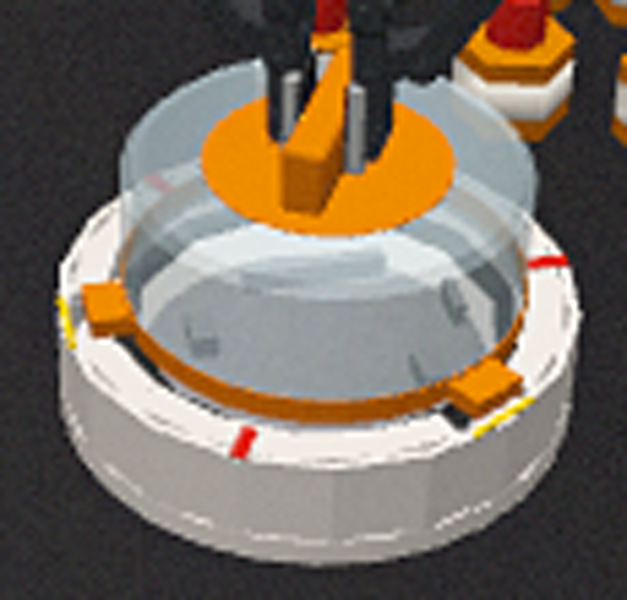

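```bash
python3 - <<'E'
from h import *
d=np.radians;Q=q(d(-9.6))
bot.move_linear([.5322,-.017,.14],speed=.2);st()
bot.move_linear([.42,.20,.12],speed=.25)
bot.move_linear([.42,.20,.055],speed=.2)
print(bot.move_linear([.42,.20,.03],speed=.03,until_force=4));st("down")
bot.set_gripper(.5);bot.wait(.2);bot.move_linear([.42,.20,.12],speed=.25);bot.move_pose([.30,.25,.25],Q);st()
im=bot.camera("top");cv2.imwrite("pics/top3.png",im[:,:,::-1]);bot.camera("side")
a=im[200:330,160:370,::-1];cv2.imwrite("pics/v11.png",cv2.resize(a,(800,495),interpolation=cv2.INTER_CUBIC))
gs=bot.search_frame("top","good0");rs=bot.search_frame("top","reject0")
for k,L in(("g",gs),("r",rs)):
  for g in L:
    b=g["bbox"]
    if g["confidence"]>.5 and b[2]<50:
        p,s=fit(im,b,[JAR,CAP],.03,[0,.35,.7]);print(k,np.round(b).tolist(),round(g["confidence"],2),np.round(p[:2],4),round(np.degrees(p[2])%60,1),round(s,3))
        hsv=cv2.cvtColor(im,cv2.COLOR_RGB2HSV);x,y,ww,h=map(int,b)
        c=hsv[y-2:y+h+2,x-2:x+ww+2];m=((c[...,0]<5)|(c[...,0]>174))&(c[...,1]>140) if k=="g" else ((c[...,0]>21)&(c[...,0]<35)&(c[...,1]>90))
        v,u=np.nonzero(m);print("   cap",np.round(w((x-2+u.mean(),y-2+v.mean()),.065),4),m.sum())
print(w((160+0,200),0))
E
```

```text
t 19.2 F [-0.1  0.7 -2.4] p [ 0.5325 -0.0171  0.1399] g 0.18
True
down t 21.4 F [0.7 0.3 2.7] p [0.4201 0.2001 0.0376] g 0.178
 t 23.2 F [ 0.3 -0.4  0.1] p [0.3001 0.2498 0.2488] g 0.502
g [453.0, 323.0, 33.0, 30.0] 0.9 [ 0.4093 -0.311 ] 20.5 0.911
   cap [ 0.4111 -0.307 ] 177
g [396.0, 289.0, 32.0, 32.0] 0.8 [ 0.4677 -0.2119] 30.3 0.887
   cap [ 0.4683 -0.2086] 151
g [450.0, 288.0, 33.0, 29.0] 0.61 [ 0.4684 -0.3088] 15.7 0.914
   cap [ 0.4686 -0.3049] 173
g [453.0, 240.0, 26.0, 25.0] 0.57 [ 0.5641 -0.309 ] 55.6 0.903
   cap [ 0.5627 -0.3045] 163
r [399.0, 242.0, 32.0, 29.0] 0.89 [ 0.5541 -0.2121] 42.9 0.886
   cap [ 0.5535 -0.2108] 119
r [391.0, 329.0, 32.0, 30.0] 0.63 [ 0.3971 -0.2007] 19.8 0.888
   cap [ 0.398  -0.1995] 127
[0.65301578 0.26135548]
```

View pics/v11.png

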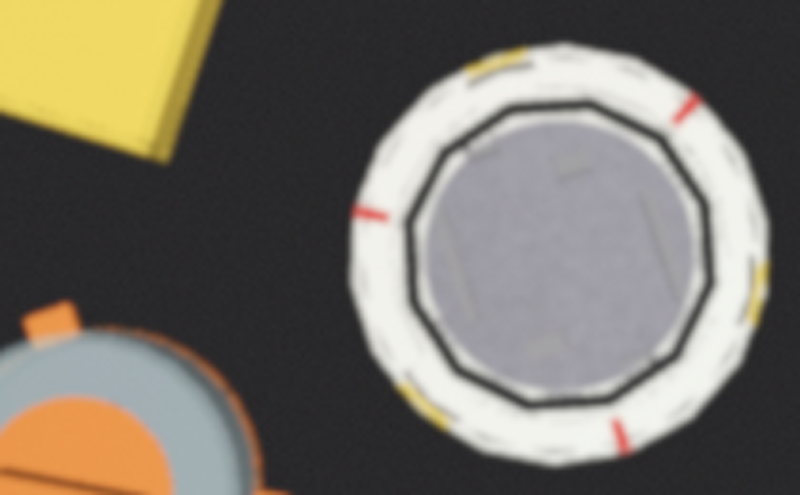

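```bash
cat >> h.py <<'E'
d=np.radians
BA=19.4
PL=dict(A=(-.01125,.01949),B=(.01125,-.01949),O1=(.03375,.01949),O2=(-.03375,-.01949))
def base_xy(v,c): a=d(BA);return np.array(c)+[np.cos(a)*v[0]-np.sin(a)*v[1],np.sin(a)*v[0]+np.cos(a)*v[1]]
def best(xy,z,yaw):
    o=[]
    for k in(-180,0,180):
        s=bot.solve_ik([*xy,z],q(d(yaw+k)))
        if s is not None: o.append((abs(s[5]),yaw+k))
    return min(o)[1]
ZS,ZC,ZT=-.015,.0145,.10
def dirscore(xy,yaw,others):
    u=np.array([np.cos(d(yaw)),np.sin(d(yaw))]);return min(np.hypot(*(np.array(xy)+s*.038*u-o)) for s in(1,-1) for o in others)
def pick(xy,yaw,others,squeeze=True):
    ys=sorted((yaw+60*k for k in range(3)),key=lambda a:-dirscore(xy,a,others))
    print("yaws",[(round(y),round(dirscore(xy,y,others),3)) for y in ys])
    bot.set_gripper(.72,30)
    for y in ys[:2][::-1] if squeeze else []:
        y=best(xy,ZS,y)
        bot.move_pose([*xy,.07],q(d(y)))
        if bot.move_linear([*xy,ZS],speed=.15,until_force=8): st("CONTACT going down")
        bot.set_gripper(0,30);st("sq");bot.set_gripper(.72)
        bot.move_linear([*xy,.045],speed=.2)
    y=best(xy,ZC,ys[0])
    if not squeeze: bot.move_pose([*xy,.07],q(d(y)))
    bot.set_gripper(.55)
    if bot.move_linear([*xy,ZC],speed=.12,until_force=8): st("CONTACT cap")
    bot.set_gripper(0,50);st("cap")
    bot.move_linear([*xy,ZT],speed=.25);return ys[0]
E
python3 - <<'E'
from h import *
J=[(.4093,-.3098),(.468,-.2107),(.4684,-.3077),(.5638,-.3078),(.554,-.2108),(.397,-.1995)]
i=1
o=[np.array(p) for k,p in enumerate(J) if k!=i]
pick(J[i],30.2,o);st("up");print(bot.read_tool_rot())
im=bot.camera("side");cv2.imwrite("pics/side5.png",im[:,:,::-1])
cv2.imwrite("pics/v12.png",cv2.resize(im[130:300,290:460,::-1],(600,600),interpolation=cv2.INTER_CUBIC))
E
```

```text
yaws [(90, np.float64(0.059)), (30, np.float64(0.049)), (150, np.float64(0.039))]
sq t 26.7 F [-0.2  0.8  6.1] p [ 0.4692 -0.2112 -0.0136] g 0.517
sq t 29.4 F [-0.6  0.1  7.2] p [ 0.469  -0.2113 -0.0138] g 0.519
cap t 31.1 F [-0.7  0.4 -1.3] p [ 0.4685 -0.211   0.0151] g 0.482
up t 31.6 F [-0.4  0.6 -2. ] p [ 0.4686 -0.2111  0.1009] g 0.479
[ 9.70222607e-04 -1.74327880e-03  9.99997818e-01 -6.19012220e-04]
```

View pics/v12.png

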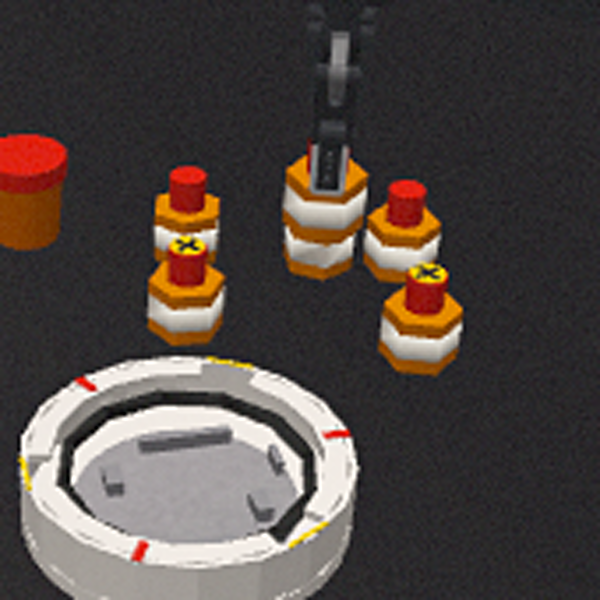

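```bash
sed -i 's/ZS,ZC,ZT=-.015,.0145,.10/ZS,ZC,ZT=-.008,.025,.11/' h.py; python3 - <<'E'
from h import *
x,y=.468,-.2107
print(bot.move_linear([x,y,.0145],speed=.15,until_force=6));st()
bot.set_gripper(.6);bot.move_linear([x,y,.025],speed=.1)
bot.set_gripper(0,50);st("cap");bot.move_linear([x,y,.11],speed=.25);st("up")
E
```

```text
True
 t 32.2 F [-0.6  0.  -0.8] p [ 0.4645 -0.2086  0.0136] g 0.482
cap t 33.1 F [-0.8  0.9  2. ] p [ 0.4679 -0.2105  0.025 ] g 0.281
up t 33.6 F [-0.8  0.6 -1.6] p [ 0.4682 -0.2109  0.1103] g 0.283
```

```bash
python3 - <<'E'
from h import *
J=[(.4093,-.3098),(.468,-.2107),(.4684,-.3077),(.5638,-.3078),(.554,-.2108),(.397,-.1995)]
i=1;x,y=J[i]
print(bot.move_linear([x,y,.0255],speed=.15,until_force=6));bot.set_gripper(.72);bot.move_linear([x,y,.05],speed=.2)
o=[np.array(p) for k,p in enumerate(J) if k!=i]
pick(J[i],30.2,o);st("up")
# place in A with inward bias
c=(.532,-.0171);a=19.4-0
off=.0015
xy=base_xy(np.array(PL["A"])+off*np.array([np.cos(d(-60)),np.sin(d(-60))]),c)
yaw=best(xy,.04,BA+60);bot.move_pose([*xy,.11],q(d(yaw)));bot.move_linear([*xy,.06],speed=.2)
print(yaw,xy,bot.move_linear([*xy,.033],speed=.03,until_force=5));st("in")
E
```

```text
True
yaws [(90, np.float64(0.059)), (30, np.float64(0.049)), (150, np.float64(0.039))]
sq t 37.0 F [ 0.1 -0.4  6.2] p [ 0.4689 -0.2114 -0.0068] g 0.513
sq t 39.7 F [-0.3  1.   4.7] p [ 0.469  -0.2112 -0.0068] g 0.509
cap t 41.4 F [ 0.2 -0.2  0.8] p [ 0.4685 -0.2111  0.0256] g 0.279
up t 41.9 F [-0.7  0.9 -1.7] p [ 0.4683 -0.2108  0.1106] g 0.281
79.4 [ 0.51605383 -0.00342956] True
in t 43.7 F [0.2 0.3 5.4] p [ 0.5173 -0.0034  0.0468] g 0.284
```

```bash
cat >> h.py <<'E'
def insert(xy,yaw,zf,offs,z0=.06,f=5):
    """try descending at xy+off until the jar reaches reported height zf (floor); returns the xy that worked"""
    for o in offs:
        p=np.array(xy)+o;bot.move_linear([*p,z0],speed=.1,rotation=q(d(yaw)));
        bot.move_linear([*p,zf-.004],speed=.03,until_force=f);z=bot.read_position()[2]
        print("try",np.round(np.array(o)*1000,1),"z",round(z,4),np.round(bot.read_moment(),2))
        if z<zf+.004: return p
    return None
def bv(a,r): return r*np.array([np.cos(d(BA+a)),np.sin(d(BA+a))])
E
python3 - <<'E'
from h import *
c=(.532,-.0171);xy=base_xy(PL["A"],c)
r=insert(xy,79.4,.0375,[bv(-60,.003),bv(-60,.0045),bv(0,.003),bv(240,.003),bv(30,.003),bv(210,.003)],z0=.05)
st(r)
E
```

```text
try [ 2.3 -2. ] z 0.0461 [ 0.02 -0.38 -0.  ]
try [ 3.4 -2.9] z 0.0453 [ 0.09 -0.4   0.  ]
try [2.8 1. ] z 0.0442 [ 0.02 -0.37  0.02]
try [-0.6 -2.9] z 0.0472 [ 0.06 -0.03 -0.02]
try [2.  2.3] z 0.0448 [-0.08 -0.32 -0.01]
try [-2.  -2.3] z 0.0473 [0.04 0.02 0.02]
None t 47.0 F [0.3 0.8 4.9] p [ 0.5136 -0.0048  0.0473] g 0.28
```

```bash
python3 - <<'E'
from h import *
im=bot.camera("side");cv2.imwrite("pics/side6.png",im[:,:,::-1])
cv2.imwrite("pics/v13.png",cv2.resize(im[190:315,285:410,::-1],(600,600),interpolation=cv2.INTER_CUBIC))
E
```

```text
(no output)
```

View pics/v13.png

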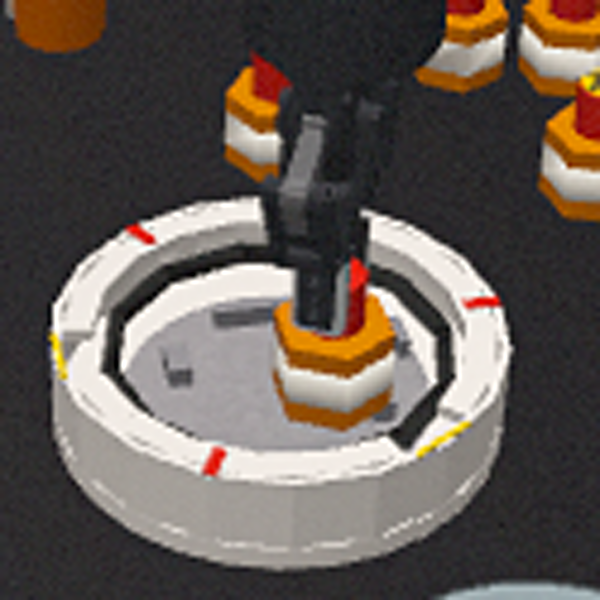

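```bash
python3 - <<'E'
from h import *
c=np.array((.532,-.0171));a=d(BA);Rm=np.array([[np.cos(a),np.sin(a)],[-np.sin(a),np.cos(a)]])
for n,u in dict(P1a=(140,435),P1b=(230,428),P2a=(103,467),P2b=(125,487),P3a=(250,495),P3b=(270,517),P4a=(270,445),P4b=(283,470)).items():
    W=w((290+(u[0])*170/600-.5,130+u[1]*170/600-.5),.022,"side");print(n,np.round(W,3),np.round(Rm@(W-c),3))
im=cv2.imread("pics/top3.png")
for n,u in dict(R1=(640,195),R2=(675,285),L1=(445,225),L2=(475,320),T1=(558,178),T2=(590,168),b1=(480,150),b2=(545,345)).items():
    W=w((160+u[0]/800*210-.4,200+u[1]/495*130-.4),.022);print(n,np.round(W,3),np.round(Rm@(W-c),3))
g=cv2.cvtColor(im,cv2.COLOR_BGR2GRAY)[226:308,266:348];g=cv2.createCLAHE(6,(3,3)).apply(cv2.resize(g,(600,600),interpolation=cv2.INTER_CUBIC))
f=cv2.cvtColor(g,cv2.COLOR_GRAY2BGR)
for k,v in PL.items():
    h=JAR[:6].copy();h[:,2]=.022;hx=np.array([base_xy(x,(0,0)) for x in h[:,:2]])+base_xy(v,c)
    uv=(proj(np.c_[hx,h[:,2]])-[266,226]+.5)*600/82;cv2.polylines(f,[uv.astype(np.int32)],True,(0,255,0),1)
cv2.imwrite("pics/v14.png",f)
E
```

```text
P1a [ 0.567 -0.059] [ 0.019 -0.051]
P1b [ 0.515 -0.073] [-0.035 -0.047]
P2a [ 0.585 -0.025] [ 0.047 -0.025]
P2b [ 0.569 -0.009] [ 0.038 -0.005]
P3a [ 0.498 -0.012] [-0.031  0.016]
P3b [0.485 0.005] [-0.037  0.037]
P4a [ 0.49 -0.06] [-0.054 -0.027]
P4b [ 0.481 -0.038] [-0.055 -0.002]
R1 [ 0.561 -0.055] [ 0.015 -0.045]
R2 [ 0.519 -0.072] [-0.031 -0.047]
L1 [0.545 0.038] [0.031 0.047]
L2 [0.501 0.023] [-0.016  0.048]
T1 [ 0.569 -0.015] [ 0.035 -0.011]
T2 [ 0.574 -0.031] [ 0.035 -0.027]
b1 [0.582 0.022] [0.06 0.02]
b2 [ 0.489 -0.011] [-0.038  0.02 ]
```

View pics/v14.png

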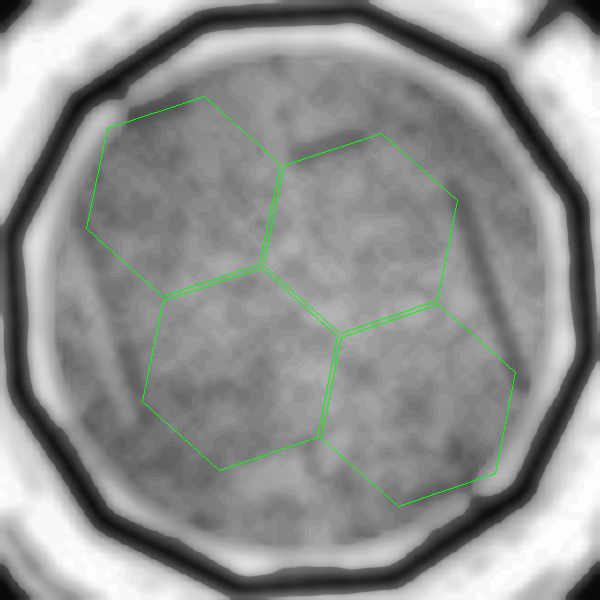

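```bash
python3 - <<'E'
from h import *
c=(.532,-.0171);xy=base_xy(PL["A"],c)
r=insert(xy,79.4,.0375,[bv(0,.005),bv(-20,.0065),bv(20,.0065),bv(-30,.008),bv(0,.008)],z0=.05)
st(r)
E
```

```text
try [4.7 1.7] z 0.0376 [ 0.    0.08 -0.01]
[ 0.51963104 -0.0007926 ] t 47.7 F [-0.7 -0.2  5.7] p [ 0.5194 -0.001   0.0376] g 0.28
```

```bash
python3 - <<'E'
from h import *
c=np.array((.532,-.0171));xy=base_xy(PL["A"],c)+bv(0,.005);z=.0382
a=d(BA);Rm=np.array([[np.cos(a),np.sin(a)],[-np.sin(a),np.cos(a)]])
bot.move_linear([*xy,z],speed=.03)
for ang in(180,90):
    p=np.array(bot.read_position()[:2])
    hit=bot.move_linear([*(xy+bv(ang,.012)),z],speed=.01,until_force=4)
    p=np.array(bot.read_position()[:2]);print(ang,hit,np.round(Rm@(p-c)-PL["A"],4));st()
    xy=p+bv(ang+180,.001) ; bot.move_linear([*xy,z],speed=.03);st()
E
```

```text
180 True [0.003  0.0003]
 t 48.5 F [2.1 0.2 0.1] p [ 0.5177 -0.0012  0.0383] g 0.284
 t 48.8 F [-1.1  0.1 -1.2] p [ 0.5182 -0.001   0.0379] g 0.282
90 True [0.0035 0.0007]
 t 49.2 F [ 1.1 -1.2  1.1] p [ 0.5179 -0.0006  0.0379] g 0.283
 t 49.5 F [ 0.6  0.9 -0.3] p [ 0.5182 -0.0013  0.0381] g 0.279
```

```bash
cat >> h.py <<'E'
C2=np.array((.532,-.0171))+bv(0,.0033)+bv(90,.0002)
E
python3 - <<'E'
from h import *
xy=base_xy(PL["A"],C2)
bot.move_linear([*xy,.038],speed=.03);st();bot.set_gripper(.42);bot.move_linear([*xy,.075],speed=.2)
bot.move_linear([*xy,.11],speed=.2)
J=[(.4093,-.3098),(.4684,-.3077),(.5638,-.3078),(.554,-.2108),(.397,-.1995)]
i=1;o=[np.array(p) for k,p in enumerate(J) if k!=i]
pick(J[i],17,o);st("up")
xy=base_xy(PL["B"],C2);yaw=best(xy,.04,BA)
bot.move_pose([*xy,.11],q(d(yaw)))
r=insert(xy,yaw,.0375,[bv(0,0),bv(-60,-.0015),bv(-60,.002),bv(0,.002),bv(180,.002)],z0=.055)
st(r)
E
```

```text
t 49.7 F [ 1.8 -0.5 -1.1] p [ 0.518  -0.001   0.0379] g 0.283
yaws [(77, np.float64(0.061)), (137, np.float64(0.042)), (17, np.float64(0.024))]
sq t 53.4 F [-0.5  0.5  5.3] p [ 0.4695 -0.3084 -0.0065] g 0.512
sq t 56.1 F [0.1 0.9 6. ] p [ 0.4694 -0.3085 -0.0066] g 0.511
cap t 57.7 F [-0.3 -0.6  1.3] p [ 0.4689 -0.3082  0.0257] g 0.285
up t 58.2 F [ 0.3 -0.5 -1.3] p [ 0.4686 -0.3078  0.1107] g 0.278
try [0. 0.] z 0.044 [ 0.1  -0.    0.01]
try [-1.1  1. ] z 0.0376 [0.03 0.12 0.01]
[ 0.55099237 -0.02948566] t 61.6 F [-1.1  0.6  5.8] p [ 0.5506 -0.0295  0.0376] g 0.286
```

```bash
python3 - <<'E'
from h import *
xy=base_xy(PL["B"],C2)+bv(120,.0015);z=.0382
a=d(BA);Rm=np.array([[np.cos(a),np.sin(a)],[-np.sin(a),np.cos(a)]])
bot.move_linear([*xy,z],speed=.03)
for ang in(0,270):
    hit=bot.move_linear([*(xy+bv(ang,.01)),z],speed=.01,until_force=4)
    p=np.array(bot.read_position()[:2]);print(ang,hit,np.round(Rm@(p-C2)-PL["B"],4));st()
    xy=p+bv(ang+180,.001) ; bot.move_linear([*xy,z],speed=.03);
E
```

```text
0 True [0.0003 0.0015]
 t 62.3 F [0.5 0.2 4.9] p [ 0.5519 -0.0289  0.0377] g 0.281
270 True [-0.001   0.0006]
 t 63.0 F [0.2 1.2 5.1] p [ 0.551  -0.0302  0.0378] g 0.282
```

```bash
python3 - <<'E'
from h import *
a=d(BA);Rm=np.array([[np.cos(a),np.sin(a)],[-np.sin(a),np.cos(a)]])
xy=base_xy(PL["B"],C2)+bv(120,.001);z=.0395
bot.move_linear([*xy,z],speed=.03)
for ang in(0,270):
    hit=bot.move_linear([*(xy+bv(ang,.01)),z],speed=.01,until_force=4)
    p=np.array(bot.read_position()[:2]);print(ang,hit,np.round(Rm@(p-C2)-PL["B"],4));st()
    xy=p+bv(ang+180,.0009) ; bot.move_linear([*xy,z],speed=.03);
bot.move_linear([*xy,.0377],speed=.03);st();bot.set_gripper(.42);bot.move_linear([*xy,.09],speed=.2)
bot.move_pose([.40,-.15,.2],q(d(BA)))
im=bot.camera("top");cv2.imwrite("pics/top4.png",im[:,:,::-1])
hsv=cv2.cvtColor(im,cv2.COLOR_RGB2HSV)
m=np.zeros(im.shape[:2],np.uint8);cc=(hsv[...,0]<20)&(hsv[...,1]>110)&(hsv[...,2]>90);m[225:310,265:350]=cc[225:310,265:350]*255
n,l,s_,ce=cv2.connectedComponentsWithStats(m);print([(s_[i].tolist(),ce[i].round(1).tolist()) for i in range(1,n) if s_[i,4]>30])
for g in bot.search_frame("top","good0")+bot.search_frame("top","reject0"):
    b=g["bbox"]
    if g["confidence"]>.4 and b[2]<60: 
        p,s=fit(im,b,[JAR,CAP],.03,[0,.35,.7]);print(np.round(b),round(g["confidence"],2),np.round(p[:2],4),round(np.degrees(p[2])%60,1),round(s,2))
st()
E
```

```text
0 True [0.0001 0.0013]
 t 64.0 F [ 0.1  0.3 -2.2] p [ 0.5518 -0.0292  0.0388] g 0.281
270 True [-0.0013  0.0004]
 t 64.7 F [ 0.4  1.8 -1. ] p [ 0.5508 -0.0305  0.0389] g 0.279
 t 65.2 F [-1.   0.4  3.2] p [ 0.5506 -0.0298  0.038 ] g 0.281
[([303, 244, 26, 27, 516], [315.6, 256.7]), ([285, 263, 26, 27, 519], [297.5, 276.2])]
[455. 254.  28.  28.] 0.92 [ 0.5378 -0.3113] 54.9 0.9
[452. 322.  30.  29.] 0.87 [ 0.4093 -0.3111] 20.2 0.91
[285. 261.  22.  32.] 0.7 [0.5137 0.006 ] 22.5 0.42
[301. 241.  27.  28.] 0.66 [ 0.5649 -0.038 ] 4.0 0.4
[452. 166.  43.  38.] 0.64 [ 0.6903 -0.337 ] 57.7 0.6
[398. 242.  30.  28.] 0.65 [ 0.5543 -0.2126] 45.8 0.89
[410. 338.  11.   6.] 0.48 [ 0.399  -0.2016] 27.2 0.9
 t 66.9 F [ 0.5 -0.7  0.7] p [ 0.4005 -0.1493  0.1991] g 0.422
```

```bash
cat >> h.py <<'E'
CC=np.array((.532,-.0171));Rm=np.array([[np.cos(d(BA)),np.sin(d(BA))],[-np.sin(d(BA)),np.cos(d(BA))]])
HEX=JAR[:6].copy();HEX[:,2]=.052;CAPN=CAP.copy();CAPN[:,2]=.077
def nest(im,z=.052):
    hsv=cv2.cvtColor(im,cv2.COLOR_RGB2HSV);m=np.zeros(im.shape[:2],np.uint8)
    cc=((hsv[...,0]<20)|(hsv[...,0]>174))&(hsv[...,1]>100)&(hsv[...,2]>90);m[225:310,265:350]=cc[225:310,265:350]*255
    n,l,s,ce=cv2.connectedComponentsWithStats(m);out=[]
    for i in range(1,n):
        if s[i,4]>250:
            p,sc=fit(im,s[i,:4],[HEX,CAPN],.052,[0,.35,.7],mask=(l==i).astype(np.uint8)*255,thr=127)
            b=Rm@(p[:2]-CC);k=min(PL,key=lambda k:np.hypot(*(b-PL[k])))
            print("nest",k,"off mm",np.round((b-PL[k])*1000,1),"yaw",round((np.degrees(p[2])-BA+30)%60-30,1),round(sc,3),s[i,4]);out.append((k,p))
    return out
E
python3 - <<'E'
from h import *
nest(cv2.imread("pics/top4.png")[:,:,::-1])
E
```

```text
nest A off mm [-0.2  0.9] yaw -0.2 0.49 1070
```

```bash
sed -i 's/>100)&(hsv\[...,2\]>90);m\[225/>120)\&(hsv[...,2]>90);m[225/; s/((hsv\[...,0\]<20)|(hsv\[...,0\]>174))/(hsv[...,0]<20)/' h.py
python3 - <<'E'
from h import *
nest(cv2.imread("pics/top4.png")[:,:,::-1])
E
```

```text
nest B off mm [-1. -1.] yaw -2.4 0.904 498
nest A off mm [-0.1  1. ] yaw 0.5 0.906 505
```

```bash
cat >> h.py <<'E'
def spiral(): return [np.zeros(2)]+[bv(a,.0015) for a in range(0,360,60)]+[bv(a,.003) for a in range(0,360,45)]
def fill(xy0,yaw0,others,place,close,offs):
    pick(xy0,yaw0,[np.array(o) for o in others])
    xy=base_xy(PL[place],C2);yaw=best(xy,.04,BA+close);bot.move_pose([*xy,.11],q(d(yaw)))
    r=insert(xy,yaw,.0375,offs,z0=.053);st(r);return r
def look(xy=None):
    if xy is not None: bot.move_pose([*xy,.2],q(d(BA)))
    im=bot.camera("top");nest(im)
    for t in("good0","reject0"):
        for g in bot.search_frame("top",t):
            b=np.array(g["bbox"]);x,y=b[:2]+b[2:]/2
            if g["confidence"]>.35 and 15<b[2]<40 and x>370 and y>210:
                p,s=fit(im,b,[JAR,CAP],.03,[0,.35,.7]);print(t,round(g["confidence"],2),np.round(p[:2]+[0,.0012],4),round(np.degrees(p[2])%60,1),round(s,2))
    return im
E
python3 - <<'E'
from h import *
r=fill((.4093,-.3098),20,[(.538,-.310),(.554,-.2108),(.397,-.1995)],"O1",120,[np.zeros(2),bv(30,.0015),bv(210,.0015),bv(120,.0015),bv(300,.0015),bv(30,.003),bv(75,.003),bv(345,.003)])
E
```

```text
yaws [(20, np.float64(0.094)), (140, np.float64(0.088)), (80, np.float64(0.075))]
sq t 69.0 F [-1.1  1.2  6.4] p [ 0.4105 -0.3106 -0.0064] g 0.528
sq t 71.7 F [0.3 0.8 5.9] p [ 0.4105 -0.3107 -0.0066] g 0.516
cap t 73.4 F [0.2 0.9 2.1] p [ 0.4097 -0.3101  0.0256] g 0.282
try [0. 0.] z 0.0376 [0.01 0.13 0.  ]
[0.56040615 0.01377862] t 76.5 F [-0.6 -0.2  6.1] p [0.5604 0.0139 0.0376] g 0.282
```

```bash
python3 - <<'E'
from h import *
p=bot.read_position();bot.set_gripper(.42);bot.move_linear([p[0],p[1],.09],speed=.2)
look((.40,-.12));st()
E
```

```text
nest A off mm [ 19.  -11.5] yaw -27.7 0.32 1523
good0 0.83 [ 0.5374 -0.31  ] 53.7 0.9
reject0 0.58 [ 0.3992 -0.2006] 26.5 0.85
reject0 0.58 [ 0.554  -0.2109] 42.9 0.89
 t 78.8 F [-1.1  0.9 -0.4] p [ 0.4001 -0.1198  0.1996] g 0.421
```

```bash
python3 - <<'E'
from h import *
r=fill((.5376,-.310),54,[(.554,-.2108),(.398,-.2)],"O2",120,[np.zeros(2),bv(210,.0015),bv(30,.0015),bv(120,.0015),bv(300,.0015),bv(210,.003),bv(165,.003),bv(255,.003)])
E
```

```text
yaws [(174, np.float64(0.105)), (114, np.float64(0.072)), (54, np.float64(0.069))]
sq t 81.7 F [-2.1  1.3  6.8] p [ 0.5387 -0.3106 -0.0063] g 0.53
sq t 85.2 F [0.5 0.5 6.2] p [ 0.5389 -0.3109 -0.0063] g 0.528
cap t 86.9 F [ 0.4 -0.7  0. ] p [ 0.5381 -0.3103  0.0256] g 0.285
try [0. 0.] z 0.0334 [ 0.11 -0.28 -0.06]
[ 0.50968626 -0.04540907] t 90.7 F [ 0.2  0.6 -3. ] p [ 0.5099 -0.0453  0.0334] g 0.282
```

```bash
python3 - <<'E'
from h import *
bot.move_linear([.5097,-.0454,.037],speed=.05);st()
im=bot.camera("side");cv2.imwrite("pics/side7.png",im[:,:,::-1])
bot.set_gripper(.42);bot.move_linear([.5097,-.0454,.09],speed=.2)
bot.move_pose([.40,-.12,.2],q(d(BA)));im=bot.camera("top");cv2.imwrite("pics/top5.png",im[:,:,::-1]);s=bot.camera("side");cv2.imwrite("pics/side8.png",s[:,:,::-1]);st()
# caps (red) in nest
hsv=cv2.cvtColor(im,cv2.COLOR_RGB2HSV);m=np.zeros(im.shape[:2],np.uint8);c=((hsv[...,0]<6)|(hsv[...,0]>174))&(hsv[...,1]>140);m[225:310,265:350]=c[225:310,265:350]
n,l,st_,ce=cv2.connectedComponentsWithStats(m)
for i in range(1,n):
    if st_[i,4]>30: 
        b=Rm@(w(ce[i],.077)-CC);k=min(PL,key=lambda k:np.hypot(*(b-PL[k])));print(k,np.round((b-PL[k])*1000,1),st_[i,4],ce[i].round(1))
cv2.imwrite("pics/v15.png",np.hstack([cv2.resize(im[225:310,265:350,::-1],(400,400),interpolation=cv2.INTER_CUBIC),cv2.resize(s[210:315,290:395,::-1],(400,400),interpolation=cv2.INTER_CUBIC)]))
E
```

```text
t 91.0 F [ 1.  -0.3 -2.4] p [ 0.5099 -0.0455  0.0374] g 0.284
 t 93.5 F [-0.5 -0.  -0.2] p [ 0.4    -0.1198  0.1996] g 0.423
O1 [-0.2  0.4] 139 [289.2 250.7]
B [ 0.9 -0.9] 137 [315.7 255.2]
A [-0.4  1.1] 138 [297.2 276.1]
O2 [ 1.3 -0.4] 137 [323.8 280.3]
```

```bash
python3 - <<'E'
from h import *
from itertools import product
s=cv2.imread("pics/side8.png")[:,:,::-1];t=cv2.imread("pics/top5.png")[:,:,::-1]
hs=cv2.cvtColor(s,cv2.COLOR_RGB2HSV);m=(((hs[...,0]<5)|(hs[...,0]>175))&(hs[...,1]>150)).astype(np.uint8);m[:205]=0;m[:,:290]=0;m[260:]=0
n,l,S,ce=cv2.connectedComponentsWithStats(m)
print([(S[i].tolist(),ce[i].round(1).tolist()) for i in range(1,n) if S[i,4]>20])
off=dict(O1=(-.2,.4),B=(.9,-.9),A=(-.4,1.1),O2=(1.3,-.4))
for k,v in PL.items():
    xy=base_xy(np.array(v)+np.array(off[k])/1000,CC);print(k,np.round(proj([[*xy,.077],[*xy,.064]],"side"),1).tolist())
# joint fit of yaw for every jar: orange union mask, top view, compare hex corners per jar by IoU over yaw
h=cv2.cvtColor(t,cv2.COLOR_RGB2HSV);M=((h[...,0]<20)&(h[...,1]>120)&(h[...,2]>90)).astype(np.uint8)*255
box=(265,225,85,85);Mu=cv2.resize(M[225:310,265:350],None,fx=6,fy=6,interpolation=cv2.INTER_CUBIC)>127
def render(p):
    o=np.zeros(Mu.shape,bool)
    for i in range(4): o|=sil([HEX,CAPN],p[3*i]/1000,p[3*i+1]/1000,p[3*i+2]/20,box,6,"top")
    return o
ks=list(PL);p0=[]
for k in ks: xy=base_xy(np.array(PL[k])+np.array(off[k])/1000,CC)*1000;p0+=[*xy,d(BA)*20]
f=lambda p:1-(lambda o:(o&Mu).sum()/(o|Mu).sum())(render(p))
r=minimize(f,p0,method="Powell",options=dict(maxiter=6,xtol=.05),bounds=[(v-4,v+4) for v in p0])
print(f(p0),r.fun)
for i,k in enumerate(ks): print(k,np.round((Rm@(r.x[3*i:3*i+2]/1000-CC)-PL[k])*1000,1),"yaw",round(np.degrees(r.x[3*i+2]/20)-BA,1))
E
```

```text
[([338, 205, 10, 6, 56], [342.6, 207.4]), ([405, 207, 12, 12, 93], [409.7, 213.6]), ([346, 235, 18, 25, 303], [354.5, 247.4]), ([323, 237, 19, 23, 272], [332.6, 248.6])]
A [[353.0, 250.6], [352.7, 255.9]]
B [[336.3, 239.7], [336.1, 244.9]]
O1 [[330.0, 253.1], [329.9, 258.4]]
O2 [[358.0, 237.3], [357.7, 242.5]]
0.09430306321427695 0.07369147734404413
A [-0.   0.7] yaw -3.0
B [ 0.4 -0. ] yaw -2.8
O1 [-0.6 -0.2] yaw 9.9
O2 [2.3 0.2] yaw 7.4
```

```bash
python3 - <<'E'
from h import *
for k,o in(("O2",(0,0)),("O1",(0,0))):
    xy=base_xy(np.array(PL[k]),C2) if k=="O1" else np.array((.5097,-.0454))
    y0=best(xy,.04,BA+120);bot.set_gripper(.42,40);bot.move_pose([*xy,.085],q(d(y0)))
    if bot.move_linear([*xy,.038],speed=.1,until_force=6): st("contact");
    bot.set_gripper(0,40);m0=bot.read_moment()[2];st(k+" %.2f"%m0);lim=[]
    for sg in(-1,1):
        for i in range(1,9):
            a=sg*i*1.5;bot.move_linear([*xy,.038],rotation=q(d(y0+a)),speed=.1);m=bot.read_moment()[2]
            if abs(m-m0)>.12: break
        lim.append((a,round(m-m0,2)))
    print(k,lim);mid=(lim[0][0]+lim[1][0])/2
    bot.move_linear([*xy,.038],rotation=q(d(y0+mid)),speed=.1);print("mid",mid,bot.read_moment()[2]-m0)
    bot.set_gripper(.42);bot.move_linear([*xy,.09],speed=.2)
st()
E
```

```text
O2 -0.04 t 96.2 F [-0.9  0.1  3.8] p [ 0.5103 -0.0455  0.0388] g 0.285
O2 [(-12.0, np.float64(0.1)), (6.0, np.float64(-0.31))]
mid -3.0 0.002004175338818359
O1 0.01 t 101.8 F [-1.3 -0.2  2.4] p [0.5609 0.0136 0.0388] g 0.28
O1 [(-9.0, np.float64(0.13)), (3.0, np.float64(-0.13))]
mid -3.0 -0.003954781820560244
 t 104.8 F [ 0.   0.4 -1.1] p [0.561  0.0137 0.0907] g 0.419
```

```bash
python3 - <<'E'
from h import *
look((.40,-.02))
B=np.array((.6507,.2387))+[.003,.001];by=-14.6
J=[(.554,-.2108),(.3985,-.2)]
for i,sy in((0,.038),(1,-.038)):
    pick(J[i],90,[np.array(J[1-i])],squeeze=False)
    if bot.read_gripper_width()<.15: st("MISS");break
    xy=B+[-np.sin(d(by))*sy,np.cos(d(by))*sy];yaw=best(xy,.04,by)
    bot.move_pose([*xy,.11],q(d(yaw)));bot.move_linear([*xy,.05],speed=.2)
    print(bot.move_linear([*xy,.028],speed=.04,until_force=4));st("bin")
    bot.set_gripper(.6);bot.move_linear([*xy,.11],speed=.25)
look();st()
E
```

```text
nest B off mm [ 0.3 -0.5] yaw -0.9 0.48 2037
reject0 0.82 [ 0.554  -0.2115] 42.3 0.89
yaws [(90, np.float64(0.158)), (210, np.float64(0.126)), (150, np.float64(0.123))]
cap t 109.5 F [0.9 0.1 5. ] p [ 0.5549 -0.2111  0.0261] g 0.282
True
bin t 112.8 F [-0.6  0.3  3. ] p [0.6623 0.2768 0.0306] g 0.284
yaws [(90, np.float64(0.158)), (210, np.float64(0.126)), (150, np.float64(0.123))]
cap t 117.0 F [-0.8  0.8  4.9] p [ 0.3992 -0.2004  0.0258] g 0.283
True
bin t 120.1 F [-1.9  1.7  3.3] p [0.643  0.2033 0.0301] g 0.282
nest A off mm [0.2 1. ] yaw -1.1 0.491 1010
nest O2 off mm [ 2.7 -0.6] yaw 2.5 0.486 1020
 t 121.1 F [ 0.1 -0.4  0.1] p [0.6429 0.2027 0.1085] g 0.599
```

```bash
python3 - <<'E'
from h import *
bot.move_pose([.40,-.15,.2],q(d(-9.6)));t=bot.camera("top");cv2.imwrite("pics/top6.png",t[:,:,::-1])
t3=cv2.imread("pics/top3.png")[:,:,::-1]
def disc(I):
    h=cv2.cvtColor(I,cv2.COLOR_RGB2HSV);m=((h[...,0]<20)&(h[...,1]>120)&(h[...,2]>90)).astype(np.uint8)
    m[:,:100]=0;m[:,235:]=0;n,l,S,c=cv2.connectedComponentsWithStats(m);i=1+np.argmax(S[1:,4]);return c[i],S[i].tolist()
print(disc(t3),disc(t)); print("disc w",w(disc(t)[0],.058))
for g in bot.search_frame("top","reject0"):
    b=np.array(g["bbox"]);
    if g["confidence"]>.4: print("rej",b.round(),round(g["confidence"],2),w(b[:2]+b[2:]/2,.06))
h=cv2.cvtColor(t,cv2.COLOR_RGB2HSV);M=((h[...,0]<20)&(h[...,1]>120)&(h[...,2]>90)).astype(np.uint8)*255
box=(265,225,85,85);Mu=cv2.resize(M[225:310,265:350],None,fx=6,fy=6,interpolation=cv2.INTER_CUBIC)>127
def render(p):
    o=np.zeros(Mu.shape,bool)
    for i in range(4): o|=sil([HEX,CAPN],p[3*i]/1000,p[3*i+1]/1000,p[3*i+2]/20,box,6,"top")
    return o
ks=list(PL);p0=[]
for k in ks: p0+=[*(base_xy(PL[k],CC)*1000),d(BA)*20]
f=lambda p:1-(lambda o:(o&Mu).sum()/(o|Mu).sum())(render(p))
r=minimize(f,p0,method="Powell",options=dict(maxiter=8,xtol=.05),bounds=[(v-4,v+4) for v in p0])
print(r.fun)
for i,k in enumerate(ks): print(k,np.round((Rm@(r.x[3*i:3*i+2]/1000-CC)-PL[k])*1000,1),"yaw",round(np.degrees(r.x[3*i+2]/20)-BA,1))
st()
E
```

```text
(array([178.87928537, 330.27136649]), [154, 305, 51, 52, 2071]) (array([178.87252535, 330.21776919]), [154, 305, 51, 52, 2071])
disc w [0.4182443  0.19996897]
rej [133. 183.  32.  26.] 0.81 [0.65037413 0.26151882]
rej [252. 210. 108. 108.] 0.68 [ 0.5347956  -0.01605954]
rej [172. 191.  30.  26.] 0.66 [0.63654108 0.19427171]
0.08837952160513085
A [0.  0.9] yaw -2.5
B [ 0.6 -0.6] yaw 0.5
O1 [ 0.9 -0.1] yaw 1.3
O2 [ 2.2 -0.5] yaw 1.8
 t 123.2 F [-0.5 -0.9 -0.1] p [ 0.4003 -0.1498  0.1999] g 0.599
```

```bash
python3 - <<'E'
from h import *
Q=q(d(-9.6));bot.set_gripper(.5,80)
bot.move_pose([.42,.20,.12],Q);print(bot.move_linear([.42,.20,.0376],speed=.12,until_force=6))
bot.set_gripper(0,80);st("grip")
bot.move_linear([.42,.20,.15],speed=.2);st("up")
X,Y=.533,-.0168
bot.move_linear([X,Y,.15],speed=.25);bot.move_linear([X,Y,.095],speed=.15)
hit=bot.move_linear([X,Y,.066],speed=.03,until_force=5);st(("rest",hit));print(np.round(bot.read_moment(),2))
E
```

```text
False
grip t 126.0 F [-0.7 -1.3  6.4] p [0.4208 0.2003 0.0386] g 0.168
up t 126.7 F [-0.4  0.6 -2.6] p [0.4193 0.1998 0.1492] g 0.169
('rest', True) t 129.2 F [ 0.4 -0.9  2.7] p [ 0.5328 -0.0169  0.0688] g 0.173
[-0.01 -0.24  0.03]
```

```bash
python3 - <<'E'
from h import *
X,Y=.533,-.0168
bot.wait(.15);bot.move_linear([X,Y,.0672],speed=.03);st("pressed")
y=-9.6
for a in list(range(-18,-66,-8))+[-66,-68,-70,-72,-74]:
    bot.move_linear([X,Y,.0672],rotation=q(d(a)),speed=.1);m=bot.read_moment()
    print(a,np.round(m,2),np.round(bot.read_ft_force(),1))
    if m[2]>1.5: break
st();
E
```

```text
pressed t 129.6 F [-0.7 -1.2  4.8] p [ 0.5328 -0.0169  0.0672] g 0.171
-18 [ 0.09 -0.05 -0.29] [0.6 1.  4.6]
-26 [ 0.1  -0.05 -0.29] [-0.6 -0.3  4.6]
-34 [ 0.03 -0.11 -0.25] [0.9 0.9 4. ]
-42 [ 0.11 -0.06 -0.26] [-0.6 -0.2  4.6]
-50 [-0.01 -0.02 -0.26] [0.1 0.5 3.7]
-58 [-0.01 -0.09 -0.29] [ 0.3 -1.1  4.3]
-66 [ 0.03 -0.08 -0.29] [-0.5  0.1  3.9]
-68 [ 0.   -0.05  0.14] [-0.5  0.6  4.4]
-70 [ 0.05 -0.08  0.17] [0.2 0.3 4.5]
-72 [ 0.48 -0.6   1.22] [4.  1.6 2. ]
-74 [ 0.5  -0.87  2.3 ] [4.  1.7 1.2]
 t 132.6 F [4.  1.7 1.2] p [ 0.5338 -0.0163  0.0673] g 0.17
```

```bash
python3 - <<'E'
from h import *
X,Y=.5336,-.0164
bot.move_linear([X,Y,.069],rotation=q(d(-71.8)),speed=.05);st();print(np.round(bot.read_moment(),2))
bot.set_gripper(.45);bot.move_linear([X,Y,.13],speed=.15);bot.move_pose([.40,-.15,.2],q(d(-71.8)));bot.wait(.3)
im=bot.camera("top");cv2.imwrite("pics/top7.png",im[:,:,::-1]);s=bot.camera("side");cv2.imwrite("pics/side9.png",s[:,:,::-1])
a=np.arange(0,360,3);P=np.c_[CC[0]+.0755*np.cos(d(a)),CC[1]+.0755*np.sin(d(a)),np.full(len(a),.036)]
uv=proj(P).astype(np.float32);v=cv2.remap(im.astype(np.float32),uv[:,0].copy(),uv[:,1].copy(),cv2.INTER_LINEAR)[:,0]
print("lug angles rel slots",[int(k) for k in a[v[:,0]-v[:,2]>14]],"lock at",[79.4,199.4,319.4])
# bar direction: darker edges inside the disc
h=cv2.cvtColor(im,cv2.COLOR_RGB2HSV);m=((h[...,0]<20)&(h[...,1]>120)).astype(np.uint8);b=np.zeros_like(m);b[225:310,265:350]=m[225:310,265:350]
n,l,S,c=cv2.connectedComponentsWithStats(b);i=1+np.argmax(S[1:,4]);print("disc",S[i].tolist(),w(c[i],.091))
g=bot.search_frame("side","lid");print(g[:1])
st()
E
```

```text
t 132.9 F [ 5.4  2.  -2.4] p [ 0.5338 -0.0163  0.0687] g 0.17
[ 0.4  -1.11  1.22]
lug angles rel slots [72, 75, 78, 81, 84, 87, 192, 195, 198, 201, 204, 207, 312, 315, 318, 321, 324, 327] lock at [79.4, 199.4, 319.4]
disc [281, 240, 52, 52, 2122] [ 0.53221395 -0.01671684]
[{'bbox': [305.0, 224.7, 79.4, 61.1], 'confidence': 0.67}]
 t 135.1 F [-1.1  1.3  0.3] p [ 0.4002 -0.1497  0.1998] g 0.447
```

```bash
python3 - <<'E'
from h import *
print(bot.close_job());st()
E
```

```text
the job is handed in; nothing more can be done
None
the job is handed in; nothing more can be done
```

The job is handed in at about 135 s, with four good jars packed in the nest, both rejects in the bin, and the lid back on and twisted to its stop (lugs measured within about 1° of the red lines). No verdict came back, and I checked the final state from camera measurements only.

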